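# Open the soaking jar and stand the used instruments in it

## Robot

A 6-joint arm with a two-finger parallel gripper is mounted at the origin on the work surface. World frame = base frame: x ahead of the robot, y to its left, z up, the work surface at z = 0. Lengths are in m, angles in rad, forces in N, time in s.
With the tool pointing down it reaches from about 0.375 to 0.925 m from the base axis. Payload 5.7 kg.
Tool frame: the origin (TCP) lies on the centre line of the jaws, within the pads' length; the fingertips stand 11 mm ahead of it and the grasp point (between the pads) lies 8 mm behind it; z points along the fingers, y is the direction in which the jaws open and shut (so a half turn about z gives the same grasp; the last joint's range is limited). The gripper opens to 85 mm and grips with 20 to 120 N. Pads are 22 mm wide; open, the fingers measure 114 mm over their backs; the gripper's body (76 mm by 85 mm) begins 54 mm behind the grasp point. The pads swing forward as they close: fully open they stand 13 mm farther back than shut.
Start: joints at [-1.217, 0.359, 1.51, -0, 1.272, -0.115], TCP at [0.271, -0.535, 0.215] pointing down, gripper open.
Joint ranges: [-2.97, 2.97], [-1.01, 2.36], [0.21, 2.38], [-0.96, 4.11], [0.2, 2.71], [-2.98, 2.98]. Speed limits (rad/s): [2.39, 2.39, 3.14, 3.14, 3.14, 3.14].

## Interface

Orientations are given as a unit quaternion [x, y, z, w].
In Python, from plant import ctrl gives the robot as it stands.
- The arm moves only by the tool servo_tool, never from a script. Its argument "plan" is a list of rows, each a list of 4 numbers: the shift along the world's x, y, z each as a share of 0.2 m, from -1 to 1, then the turn about the world's z as a share of pi/2 rad, from -1 to 1. A call has exactly 10 rows; each row is the pose to reach, as a shift and turn from the pose commanded when the call began; what a row does not reach only later rows make up. A row lasts 1/12 s, in which the tool goes at most 41.7 mm and 7.16 degrees, less where a joint would pass 70% of its speed; a pose out of reach is approached as far as the arm can. A call with a number of a shift or a turn outside -1 to 1 is refused whole. A call with a gripper value outside its range is refused whole. "gripper" is the opening, from 0 (shut) to 1 (fully open), set as the call begins (left out, the last holds). The fingers move at their own pace and stop on an object; the grip force is fixed at half the most. Time passes only in rows, so rows that repeat a pose let the fingers close, or fill a call up. It gives the time, the measured TCP pose, the force and the opening at its end, in the units of the state.
- ctrl.sense(): the state, without advancing time (a new reading comes with each control period).
- ctrl.read_camera(name): name is "scene" or "side" or "wrist"; returns a dict with "frame" (420x560x3 uint8, red, green, blue), "depth" (420x560 float32, m along the optical axis (not along the pixel's ray), 0 where there is no reading), "mtx" (3x3 intrinsics, pixels), "R" (3x3) and "t" (3): a world point X has camera coordinates R X + t. Camera axes: x right, y down, z forward; pixel columns grow to the right and rows downward; lengths in m; the calibration is good to about 2 mm. A picture is of the moment at which its call begins.
- ctrl.job_done(): hands the job in, once; it reports no verdict.
The state is a dict: "time": time; "joint_positions": joint angles; "dq": joint speeds; "effort": joint torques, N m; "ee_pos": TCP position; "orientation": TCP orientation; "contact_force": force on the tool from outside, world axes, zero at the start; "wrist_torque": the same for the moment, N m; "finger_gap": finger opening in m.
Only numpy, scipy, OpenCV 4.12 (cv2) and the standard library are available. Lean on these libraries where they do the work, as an engineer would, in place of code of your own. Each camera call takes 0.05 s, during which the arm holds its last target. There are 200 camera calls.

## Task

Put the used instruments away to soak: unscrew the black lid of the amber jar (an ordinary thread, about two turns), lift it off and lay it flat in the small steel dish. Then stand every instrument that lies on the bench in the open jar, steel end down and grey handle up, and leave the gel bottle, slide box and basket where they are.

Things in the scene. Friction and masses are not known exactly. Their poses are not given: they have to be found in the camera images.
- jar: Amber jar, 68 mm across, on a steel base disc 96 mm across and 10 mm high that is bolted to the bench (cannot turn or move). Origin: centre of the underside of the base, at bench height; z up along the axis. Inner floor 16 mm above the bench, inside 62 mm wide, narrowing above 95 mm to the neck, whose outside carries a right-handed thread, lead 7 mm per turn.
- jar_mouth (a point): Centre of the jar's round mouth, at rim height, 135 mm above the bench; the mouth and neck are 43 mm wide inside, 49 mm outside.
- lid: Black round screw lid, 68 mm across, 31 mm high, 70 g, open underneath. Origin: centre of its lower edge, 108 mm above the bench when screwed home; z up through its top. It loosens counter-clockwise seen from above (yaw grows) and turns easily: about a fifth of a turn level, then rising 7 mm a turn; after 12.7 rad (two turns, several grips) it is loose and lifts straight off.
- lid_mid (a point): Centre of the lid, half way up (15.5 mm above its lower edge), on its axis.
- dish: Square shallow steel dish fixed to the bench, 120 mm by 120 mm, floor 3 mm thick, rim 10 mm high and 3 mm thick. Origin: centre of its underside.
- mat: Thin black rubber mat fixed to the bench, 320 mm (x) by 360 mm (y), 3 mm thick, on which the instruments lie at the start. Origin: centre of its underside.
- probe1: Instrument, 195 mm long, 45 g: grey square handle 14 by 14 by 70 mm, then a round steel shaft 6 mm thick. Two to four are present, lying flat. Origin: half way along the handle, on the face that lies down at the start; x points from handle to steel tip; the handle's own axis is 7 mm from the origin along z. Centre of mass about 70 mm from the handle's centre towards the tip.
- probe1_tip (a point): Steel tip of probe1, 160 mm from the handle's centre along its x, 3 mm along z.
- probe1_end (a point): Far end of the handle of probe1 (35 mm from the handle's centre, away from the tip), on the handle's axis.
- probe2: Instrument, 195 mm long, 45 g: grey square handle 14 by 14 by 70 mm, then a round steel shaft 6 mm thick. Two to four are present, lying flat. Origin: half way along the handle, on the face that lies down at the start; x points from handle to steel tip; the handle's own axis is 7 mm from the origin along z. Centre of mass about 70 mm from the handle's centre towards the tip.
- probe2_tip (a point): Steel tip of probe2, 160 mm from the handle's centre along its x, 3 mm along z.
- probe2_end (a point): Far end of the handle of probe2 (35 mm from the handle's centre, away from the tip), on the handle's axis.
- probe3: Instrument, 195 mm long, 45 g: grey square handle 14 by 14 by 70 mm, then a round steel shaft 6 mm thick. Two to four are present, lying flat. Origin: half way along the handle, on the face that lies down at the start; x points from handle to steel tip; the handle's own axis is 7 mm from the origin along z. Centre of mass about 70 mm from the handle's centre towards the tip.
- probe3_tip (a point): Steel tip of probe3, 160 mm from the handle's centre along its x, 3 mm along z.
- probe3_end (a point): Far end of the handle of probe3 (35 mm from the handle's centre, away from the tip), on the handle's axis.
- probe4: Instrument, 195 mm long, 45 g: grey square handle 14 by 14 by 70 mm, then a round steel shaft 6 mm thick. Two to four are present, lying flat. Origin: half way along the handle, on the face that lies down at the start; x points from handle to steel tip; the handle's own axis is 7 mm from the origin along z. Centre of mass about 70 mm from the handle's centre towards the tip.
- probe4_tip (a point): Steel tip of probe4, 160 mm from the handle's centre along its x, 3 mm along z.
- probe4_end (a point): Far end of the handle of probe4 (35 mm from the handle's centre, away from the tip), on the handle's axis.
- gel_bottle: Clear bottle, 60 mm across, 170 mm high; a bystander. Origin: centre of its underside.
- slide_box: Small cardboard box, 85 by 60 by 32 mm; a bystander. Origin: centre of its underside.
- basket: Open black basket, 100 by 140 by 50 mm; a bystander. Origin: centre of its underside.
There are look-alikes about, which are no part of the job. What is shaped like the lid but purple is not meant.

How it is judged:
By the outcome, as a careful person would: the job done as asked, in the order asked, and still so for the second after the job is handed in, with the robot touching nothing.
Of probe1, probe2, probe3, probe4 only 2 to 4 are there at a start; the rules pass over those that are not, and their reading is None.
At some moment in a run one of probe1, probe2, probe3, probe4 may be knocked a few centimetres aside while the robot is not near it.
Once in a run the grip may slacken for a moment while it holds something.
It also fails if it takes over 210 s, if anything falls off the work surface, if the arm or the gripper's body presses on something with over 40 N, if the wrist force passes 120 N, or if a joint passes its speed limit or range.

## Working session

There is one attempt and no reset: what is moved stays moved. The work goes in short steps, Python scripts to look and compute and a tool call to move; the robot and the scene stay as the last step left them, time stands still between calls to the robot, and variables do not carry over. Pictures are saved under pics/ and viewed, about 12 in all and at most 16, crops included, and the job is handed in when it is done.

Besides the shell and the picture viewer there is one more tool, called as name(argument=value, ...) on one line, values as JSON. servo_tool: Moves the arm, as the interface text tells. Its arguments: {"type":"object","properties":{"plan":{"type":"array"},"gripper":{"type":"number"}},"required":["plan"]}

```bash
ls; mkdir -p pics; cat > h.py <<'E'
import numpy as np, cv2
from plant import ctrl
def cam(n):
    return ctrl.read_camera(n)
def save(c,name): cv2.imwrite('pics/'+name, c['frame'][:,:,::-1])
def cloud(c):
    h,w=c['depth'].shape; u,v=np.meshgrid(np.arange(w),np.arange(h)); d=c['depth']
    P=np.stack([(u-c['mtx'][0,2])/c['mtx'][0,0]*d,(v-c['mtx'][1,2])/c['mtx'][1,1]*d,d],-1)
    return (P-c['t'])@c['R']   # R^T (P-t)
def ray(c,u,v,z):
    d=c['R'].T@np.linalg.inv(c['mtx'])@np.array([u,v,1.]); o=-c['R'].T@c['t']
    return o+d*(z-o[2])/d[2]
def proj(c,X):
    p=c['mtx']@(c['R']@np.array(X)+c['t']); return p[:2]/p[2]
def st():
    s=ctrl.sense(); 
    for k in ('time','joint_positions','ee_pos','orientation','contact_force','finger_gap'): print(k,np.round(s[k],4))
E
python3 - <<'E'
from h import *
st()
for n in('scene','side'):
    c=cam(n); save(c,n+'0.png'); print(n,np.round(-c['R'].T@c['t'],3),np.round(c['R'],2).tolist())
a=[cv2.imread(f'pics/{n}0.png') for n in('scene','side')]
E
```

```text
pics
time 0.0
joint_positions [-1.2171  0.3595  1.5114  0.      1.2725 -0.1151]
ee_pos [ 0.2708 -0.5346  0.2138]
orientation [ 9.727e-01  2.322e-01 -1.000e-04 -9.000e-04]
contact_force [ 0.258  -0.6251 -0.6776]
finger_gap 0.0854
scene [ 1.009 -0.832  1.331] [[0.87, 0.49, -0.01], [0.38, -0.69, -0.61], [-0.31, 0.53, -0.79]]
side [0.506 0.709 0.948] [[-1.0, -0.04, 0.01], [-0.04, 0.76, -0.65], [0.02, -0.65, -0.76]]
```

View pics/scene0.png

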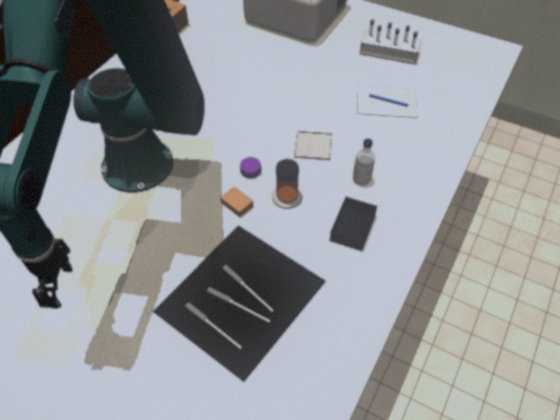

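View pics/side0.png

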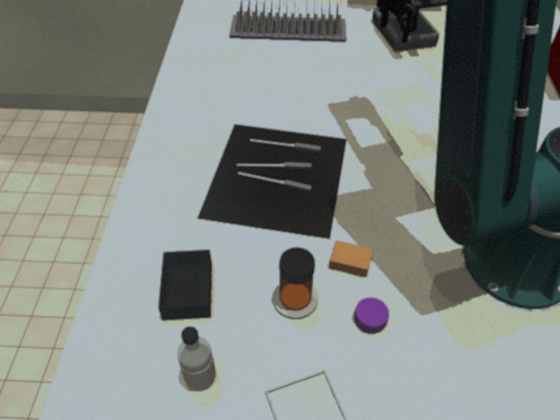

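Scene view: mat with three instruments (scene pixels ~(247,288), (238,304), (213,325)), jar with black lid at (287,180), purple look-alike at (250,167), dish at (313,145). Next: locate them.

```bash
cat >> h.py <<'E'
def probes(c, xr=(0.2,1.0), yr=(-0.6,0.05)):
    """bright elongated blobs on the mat: returns handle centre, direction, via ray to z"""
    P=cloud(c); f=c['frame'].astype(int)
    g=f.max(-1)
    return P,g
def topdown(clouds,z0,z1,xr,yr,res=0.001):
    X=np.concatenate([P.reshape(-1,3) for P in clouds]); m=(X[:,2]>z0)&(X[:,2]<z1)&(X[:,0]>xr[0])&(X[:,0]<xr[1])&(X[:,1]>yr[0])&(X[:,1]<yr[1])
    return X[m]
E
python3 - <<'E'
from h import *
for n,lidbox,mats in(('scene',(270,155,305,185),(150,225,330,380)),('side',(275,245,320,280),(200,120,350,240))):
    c=cam(n); P=cloud(c); f=c['frame'].astype(int)
    u0,v0,u1,v1=lidbox
    Q=P[v0:v1,u0:u1].reshape(-1,3); C=f[v0:v1,u0:u1].reshape(-1,3)
    m=(Q[:,2]>0.125)&(C.max(1)<90); T=Q[m]; (x,y),r=cv2.minEnclosingCircle(T[:,:2].astype(np.float32)); print(n,'lid',T[:,2].max().round(4),np.median(T[:,2]).round(4),m.sum(),'c',round(x,4),round(y,4),round(r,4))
    if n=='scene':
        for (u,v) in((297,133),(330,133),(329,158),(297,156)): print('dish',ray(c,u,v,0.01).round(3))
    else: print('side dish pix',proj(c,[0.6,0.3,0]))
    u0,v0,u1,v1=mats
    g=f[v0:v1,u0:u1].min(-1); ids=np.zeros((420,560),np.uint8)
    # mat mask: fill dark hull
    dark=(f.max(-1)<60).astype(np.uint8); sub=np.zeros_like(dark); sub[v0:v1,u0:u1]=dark[v0:v1,u0:u1]
    k,lab,s,_=cv2.connectedComponentsWithStats(sub); L=1+np.argmax(s[1:,4]); pts=np.argwhere(lab==L)[:,::-1]
    hull=cv2.convexHull(pts.astype(np.int32)); cv2.fillConvexPoly(ids,hull,1); ids=cv2.erode(ids,np.ones((5,5)))
    br=((f.max(-1)>75)&(ids>0)).astype(np.uint8)
    k,lab,s,_=cv2.connectedComponentsWithStats(br,connectivity=8)
    for i in range(1,k):
        if s[i,4]<25: continue
        vv,uu=np.nonzero(lab==i)
        W=np.array([ray(c,a,b,0.008) for a,b in zip(uu,vv)])[:,:2]; lum=f[vv,uu].mean(1)
        mu=W.mean(0); d=np.linalg.svd(W-mu)[2][0]; t=(W-mu)@d; 
        wid=abs((W-mu)@np.array([-d[1],d[0]]))
        # handle = darker/wider end
        if wid[t>t.mean()].mean()>wid[t<t.mean()].mean(): d=-d;t=-t
        print('probe',n,s[i,4],'len',np.ptp(t).round(3),'hend',(mu+d*t.min()).round(4),'tip',(mu+d*t.max()).round(4),'ang',np.arctan2(d[1],d[0]).round(3),'z',P[vv,uu,2].mean().round(4))
E
```

```text
scene lid 1.3312 0.1385 326 c 0.7459 -0.3447 0.5541
dish [0.397 0.372 0.01 ]
dish [0.496 0.426 0.01 ]
dish [0.544 0.319 0.01 ]
dish [0.447 0.277 0.01 ]
probe scene 308 len 0.201 hend [ 0.4623 -0.1951] tip [ 0.6551 -0.2529] ang -0.291 z 0.015
probe scene 328 len 0.2 hend [ 0.4624 -0.2784] tip [ 0.6628 -0.2825] ang -0.02 z 0.0191
probe scene 351 len 0.201 hend [ 0.4376 -0.3452] tip [ 0.6352 -0.3824] ang -0.186 z 0.0221
side lid 0.9481 0.1395 888 c 0.4978 0.397 0.3121
side dish pix [236.54837963 379.55423333]
probe side 249 len 0.193 hend [ 0.4396 -0.3578] tip [ 0.6316 -0.379 ] ang -0.11 z 0.0235
probe side 276 len 0.194 hend [ 0.466  -0.2903] tip [ 0.6594 -0.2794] ang 0.056 z 0.0153
probe side 267 len 0.192 hend [ 0.4647 -0.208 ] tip [ 0.6518 -0.2491] ang -0.216 z 0.0197
```

```bash
python3 - <<'E'
from h import *
for n,b in(('scene',(265,150,310,190)),('side',(270,240,325,285))):
    c=cam(n); P=cloud(c); u0,v0,u1,v1=b
    Q=P[v0:v1,u0:u1].reshape(-1,3); T=Q[(Q[:,2]>0.132)&(Q[:,2]<0.146)]
    (x,y),r=cv2.minEnclosingCircle(T[:,:2].astype(np.float32)); print(n,len(T),T[:,:2].mean(0),np.median(T,0),x,y,r,T[:,2].min(),T[:,2].max())
    # dish rim height pixels
    Q=P.reshape(-1,3); 
    m=(Q[:,2]>0.0065)&(Q[:,2]<0.03)&(abs(Q[:,0]-.471)<.1)&(abs(Q[:,1]-.349)<.1); D=Q[m]; 
    if len(D)>20: print('dish',len(D),cv2.minAreaRect(D[:,:2].astype(np.float32)))
    # other obstacles: heights map
    m=(Q[:,2]>0.025)&(Q[:,2]<0.3)&(Q[:,0]>.4)&(Q[:,0]<0.95)&(abs(Q[:,1])<.5)
    G=np.zeros((56,101),np.uint8); ix=((Q[m,0]-.4)/.01).astype(int); iy=((Q[m,1]+.5)/.01).astype(int); G[ix,iy]=1
    k,lab,s,ce=cv2.connectedComponentsWithStats(G)
    for i in range(1,k):
        if s[i,4]>5: 
            a=s[i]; print('obst x',.4+.01*a[1],.4+.01*(a[1]+a[3]),'y',-.5+.01*a[0],-.5+.01*(a[0]+a[2]))
E
```

```text
scene 336 [0.49787968 0.11487591] [0.49743151 0.11445272 0.13861903] 0.4948593080043793 0.11494877934455872 0.0376436710357666 0.13229888607386237 0.1459650465531952
dish 295 ((0.4759856164455414, 0.34400975704193115), (0.19942349195480347, 0.19191600382328033), 3.6410036087036133)
obst x 0.4 0.43000000000000005 y -0.02999999999999997 0.040000000000000036
obst x 0.46 0.54 y 0.07000000000000006 0.16000000000000003
obst x 0.64 0.71 y 0.26 0.32000000000000006
obst x 0.66 0.79 y 0.020000000000000018 0.19000000000000006
side 871 [0.49553246 0.12082765] [0.49552537 0.1212464  0.13983688] 0.49373534321784973 0.11980516463518143 0.03640470281243324 0.13201392113123436 0.14522802283808742
dish 464 ((0.4848656952381134, 0.3508734405040741), (0.1508367508649826, 0.10104679316282272), 22.52457046508789)
obst x 0.4 0.43000000000000005 y -0.02999999999999997 0.040000000000000036
obst x 0.46 0.53 y 0.07999999999999996 0.16000000000000003
obst x 0.63 0.7 y 0.27 0.33000000000000007
obst x 0.66 0.79 y 0.030000000000000027 0.19000000000000006
```

servo_tool(plan=[[0.6, 1, 0.2, -0.4], [0.6, 1, 0.2, -0.4], [0.6, 1, 0.2, -0.4], [0.6, 1, 0.2, -0.4], [0.6, 1, 0.2, -0.4], [0.6, 1, 0.2, -0.4], [0.6, 1, 0.2, -0.4], [0.6, 1, 0.2, -0.4], [0.6, 1, 0.2, -0.4], [0.6, 1, 0.2, -0.4]], gripper=1)

```text
time: 1.13
ee_pos: [0.3906, -0.3361, 0.2545]
orientation: [0.997, -0.08, -0.0, 0.0]
contact_force: [-0.2, -1.0, 0.2]
finger_gap: 0.0855
```

servo_tool(plan=[[0.5, 1, 0, -0.4], [0.5, 1, 0, -0.4], [0.5, 1, 0, -0.4], [0.5, 1, 0, -0.4], [0.5, 1, 0, -0.4], [0.5, 1, 0, -0.4], [0.5, 1, 0, -0.4], [0.5, 1, 0, -0.4], [0.5, 1, 0, -0.4], [0.5, 1, 0, -0.4]])

```text
time: 1.97
ee_pos: [0.4905, -0.1369, 0.2544]
orientation: [0.923, -0.384, -0.0, 0.0]
contact_force: [0.9, -0.5, 0.6]
finger_gap: 0.0857
```

servo_tool(plan=[[0.025, 1, 0, -0.167], [0.025, 1, 0, -0.167], [0.025, 1, 0, -0.167], [0.025, 1, 0, -0.167], [0.025, 1, 0, -0.167], [0.025, 1.26, 0, -0.167], [0.025, 1, 0, -0.167], [0.025, 1, 0, -0.167], [0.025, 1, 0, -0.167], [0.025, 1, 0, -0.167]])

```text
refused, shift out of range in row 6
```

servo_tool(plan=[[0.025, 1, 0, -0.15], [0.025, 1, 0, -0.15], [0.025, 1, 0, -0.15], [0.025, 1, 0, -0.15], [0.025, 1, 0, -0.15], [0.025, 1, 0, -0.15], [0.025, 1, 0, -0.15], [0.025, 1, 0, -0.15], [0.025, 1, 0, -0.15], [0.025, 1, 0, -0.15]])

```text
time: 2.8
ee_pos: [0.4962, 0.0629, 0.2546]
orientation: [0.871, -0.491, 0.0, 0.0]
contact_force: [-0.7, -0.8, 0.2]
finger_gap: 0.0855
```

```bash
python3 - <<'E'
from h import *
c=cam('wrist'); save(c,'w1.png'); st(); print(-c['R'].T@c['t'],c['R'].round(2).tolist())
P=cloud(c).reshape(-1,3);T=P[(P[:,2]>.128)&(P[:,2]<.148)&(abs(P[:,0]-.496)<.06)&(abs(P[:,1]-.117)<.06)]
print(len(T)); 
if len(T)>50: print(cv2.minEnclosingCircle(T[:,:2].astype(np.float32)),np.median(T,0))
E
```

```text
time 2.85
joint_positions [-1.1600e-02  1.7710e-01  1.6645e+00 -2.0000e-04  1.2999e+00  2.5853e+00]
ee_pos [0.4962 0.063  0.2546]
orientation [ 8.712e-01 -4.908e-01  1.000e-04  1.000e-04]
contact_force [ 0.242  -0.3811  0.413 ]
finger_gap 0.0854
[ 0.53468867 -0.00119961  0.41405467] [[-0.86, -0.52, 0.0], [-0.5, 0.82, 0.29], [-0.15, 0.25, -0.96]]
4620
((0.49590158462524414, 0.11662915349006653), 0.03456214815378189) [0.49687517 0.11424627 0.1392828 ]
```

View pics/w1.png

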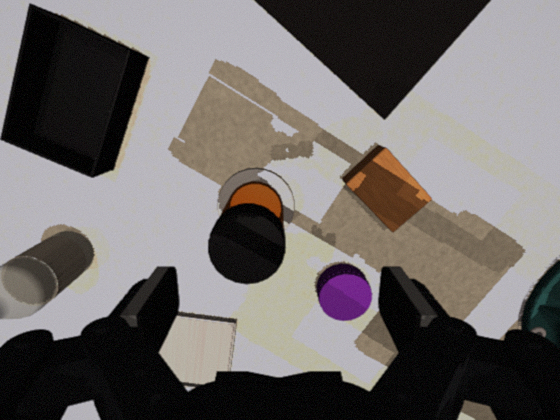

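servo_tool(plan=[[0, 0.268, 0, 0], [0, 0.268, 0, 0], [0, 0.268, 0, 0], [0, 0.268, 0, 0], [0, 0.268, -0.2, 0], [0, 0.268, -0.4, 0], [0, 0.268, -0.55, 0], [0, 0.268, -0.65, 0], [0, 0.268, -0.7, 0], [0, 0.268, -0.7, 0]])

```text
time: 3.68
ee_pos: [0.4944, 0.1172, 0.1127]
orientation: [0.872, -0.49, -0.002, 0.001]
contact_force: [-0.0, 0.5, -0.0]
finger_gap: 0.0855
```

servo_tool(plan=[[0, 0, 0, 0], [0, 0, 0, 0], [0, 0, 0, 0], [0, 0, 0, 0], [0, 0, 0, 0], [0, 0, 0, 0], [0, 0, 0, 0], [0, 0, 0, 0], [0, 0, 0, 0], [0, 0, 0, 0]], gripper=0)

```text
time: 4.52
ee_pos: [0.5027, 0.119, 0.1223]
orientation: [0.872, -0.49, 0.006, -0.004]
contact_force: [-5.4, -0.3, 42.3]
finger_gap: 0.0
```

```bash
python3 - <<'E'
from h import *
st()
E
```

```text
time 4.5167
joint_positions [ 0.0987  0.3409  1.808  -0.      0.9779  2.6927]
ee_pos [0.5027 0.119  0.1223]
orientation [ 0.8719 -0.4896  0.0061 -0.0042]
contact_force [-5.384  -0.3052 42.2707]
finger_gap 0.0
```

```bash
python3 - <<'E'
from h import *
a=[]
for n,(u,v) in (('scene',(287,175)),('side',(297,270))):
    c=cam(n); f=c['frame'][:,:,::-1]; a.append(cv2.resize(f[v-65:v+65,u-65:u+65],(400,400),interpolation=cv2.INTER_CUBIC))
cv2.imwrite('pics/chk1.png',np.hstack(a)); st()
E
```

```text
time 4.6167
joint_positions [ 0.0987  0.3409  1.808  -0.      0.9778  2.6927]
ee_pos [0.5026 0.119  0.1223]
orientation [ 0.8719 -0.4896  0.0061 -0.0042]
contact_force [-4.8241 -0.23   42.8448]
finger_gap 0.0004
```

View pics/chk1.png

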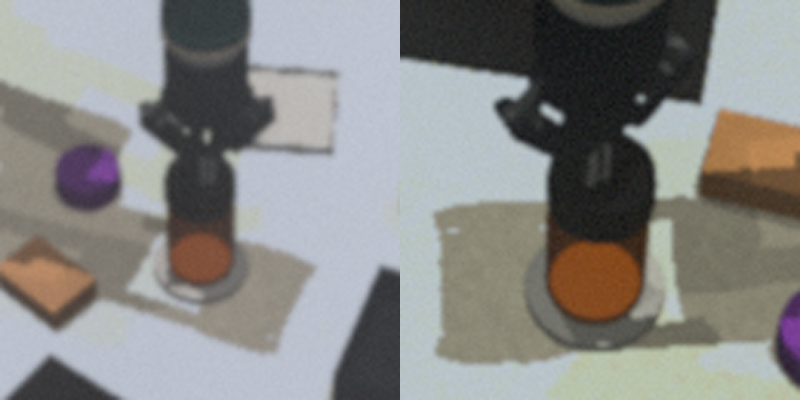

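```bash
python3 - <<'E'
from h import *
for n in('scene','side','wrist'):
    c=cam(n); P=cloud(c); Q=P.reshape(-1,3)
    if n=='wrist': save(c,'w2.png'); 
    m=(abs(Q[:,0]-.496)<.1)&(abs(Q[:,1]-.117)<.1)&(Q[:,2]>.1)
    Q=Q[m]
    for z in np.arange(.10,.26,.01):
        S=Q[(Q[:,2]>=z)&(Q[:,2]<z+.01)]
        if len(S)>3: print(n,round(z,2),len(S),S[:,:2].min(0).round(3),S[:,:2].max(0).round(3))
E
```

```text
scene 0.1 13 [0.479 0.085] [0.528 0.108]
scene 0.11 45 [0.467 0.08 ] [0.529 0.13 ]
scene 0.12 56 [0.461 0.08 ] [0.53  0.128]
scene 0.13 193 [0.462 0.078] [0.531 0.148]
scene 0.14 84 [0.464 0.082] [0.53  0.143]
scene 0.15 23 [0.494 0.104] [0.516 0.12 ]
scene 0.16 21 [0.495 0.104] [0.515 0.122]
scene 0.17 19 [0.494 0.104] [0.517 0.123]
scene 0.18 48 [0.479 0.093] [0.534 0.129]
scene 0.19 93 [0.47  0.087] [0.539 0.144]
scene 0.2 65 [0.464 0.085] [0.549 0.143]
scene 0.21 84 [0.458 0.078] [0.555 0.15 ]
scene 0.22 109 [0.444 0.075] [0.559 0.162]
scene 0.23 123 [0.447 0.074] [0.56  0.155]
scene 0.24 86 [0.461 0.088] [0.545 0.144]
scene 0.25 31 [0.466 0.086] [0.54  0.146]
side 0.1 8 [0.476 0.131] [0.524 0.149]
side 0.11 94 [0.461 0.121] [0.529 0.153]
side 0.12 106 [0.461 0.117] [0.529 0.152]
side 0.13 391 [0.461 0.087] [0.529 0.152]
side 0.14 255 [0.462 0.09 ] [0.527 0.151]
side 0.15 45 [0.487 0.116] [0.516 0.131]
side 0.16 48 [0.488 0.117] [0.514 0.132]
side 0.17 31 [0.488 0.118] [0.51  0.133]
side 0.18 71 [0.467 0.108] [0.521 0.145]
side 0.19 160 [0.46  0.105] [0.529 0.149]
side 0.2 115 [0.455 0.101] [0.535 0.152]
side 0.21 151 [0.448 0.098] [0.54  0.158]
side 0.22 199 [0.443 0.083] [0.559 0.161]
side 0.23 252 [0.445 0.078] [0.559 0.161]
side 0.24 126 [0.459 0.1  ] [0.543 0.148]
side 0.25 68 [0.508 0.132] [0.54  0.148]
wrist 0.1 28 [0.489 0.082] [0.527 0.107]
wrist 0.11 432 [0.481 0.082] [0.529 0.122]
wrist 0.12 580 [0.477 0.082] [0.53  0.129]
wrist 0.13 8783 [0.461 0.082] [0.529 0.145]
wrist 0.14 1133 [0.465 0.083] [0.529 0.143]
wrist 0.15 738 [0.494 0.105] [0.518 0.12 ]
wrist 0.16 877 [0.494 0.105] [0.517 0.12 ]
wrist 0.17 1101 [0.491 0.102] [0.519 0.128]
wrist 0.18 2973 [0.468 0.09 ] [0.537 0.143]
wrist 0.19 8004 [0.464 0.086] [0.543 0.145]
wrist 0.2 7329 [0.464 0.082] [0.55  0.144]
wrist 0.21 13246 [0.457 0.077] [0.557 0.142]
wrist 0.22 11759 [0.456 0.076] [0.559 0.14 ]
wrist 0.23 1650 [0.495 0.091] [0.527 0.112]
```

View pics/w2.png

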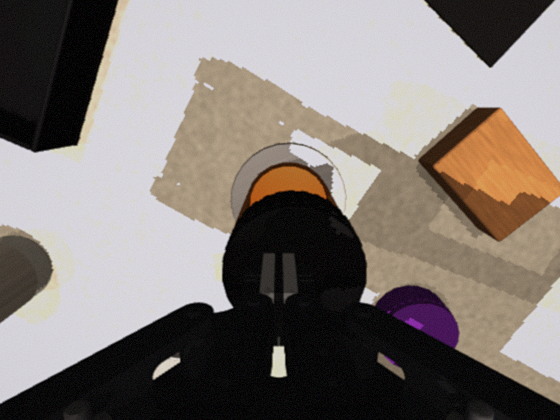

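servo_tool(plan=[[0, 0, 0.1, 0], [0, 0, 0.2, 0], [0, 0, 0.3, 0], [0, 0, 0.4, 0], [0, 0, 0.4, 0], [0, 0, 0.4, 0], [0, 0, 0.4, 0], [0, 0, 0.4, 0], [0, 0, 0.4, 0], [0, 0, 0.4, 0]])

```text
time: 5.6
ee_pos: [0.4955, 0.1183, 0.1939]
orientation: [0.872, -0.49, -0.001, 0.0]
contact_force: [-0.6, 0.3, -0.1]
finger_gap: 0.0001
```

```bash
cat > m.py <<'E'
from h import *
s=ctrl.sense(); e=np.array(s['ee_pos']); print(e.round(4),s['finger_gap'],s['joint_positions'][5])
for n in('scene','side','wrist'):
    c=cam(n); Q=cloud(c).reshape(-1,3)
    Q=Q[(abs(Q[:,0]-e[0])<.1)&(abs(Q[:,1]-e[1])<.1)&(Q[:,2]>.146)]
    for z in np.arange(-.04,.10,.01):
        S=Q[(Q[:,2]-e[2]>=z)&(Q[:,2]-e[2]<z+.01)]
        if len(S)>3: print(n,round(z,2),len(S),S[:,:2].min(0).round(3),S[:,:2].max(0).round(3),'zmin',S[:,2].min().round(4))
E
python3 m.py
```

```text
[0.4955 0.1183 0.1939] 7.475414736084756e-05 2.692904098633244
scene 0.02 18 [0.489 0.104] [0.508 0.121] zmin 0.2144
scene 0.03 22 [0.488 0.104] [0.512 0.121] zmin 0.224
scene 0.04 28 [0.489 0.103] [0.512 0.125] zmin 0.2342
scene 0.05 23 [0.485 0.101] [0.515 0.125] zmin 0.2443
scene 0.06 72 [0.473 0.092] [0.529 0.149] zmin 0.2543
scene 0.07 94 [0.465 0.085] [0.538 0.143] zmin 0.2639
scene 0.08 76 [0.462 0.082] [0.543 0.144] zmin 0.2739
scene 0.09 84 [0.449 0.078] [0.55  0.141] zmin 0.2839
scene 0.1 136 [0.441 0.074] [0.554 0.155] zmin 0.2939
side 0.02 41 [0.481 0.117] [0.51  0.132] zmin 0.214
side 0.03 56 [0.481 0.116] [0.51  0.131] zmin 0.2246
side 0.04 55 [0.48  0.115] [0.508 0.132] zmin 0.2339
side 0.05 34 [0.479 0.12 ] [0.505 0.133] zmin 0.244
side 0.06 114 [0.46  0.109] [0.518 0.145] zmin 0.2539
side 0.07 174 [0.456 0.092] [0.525 0.15 ] zmin 0.2639
side 0.08 157 [0.449 0.098] [0.532 0.153] zmin 0.274
side 0.09 174 [0.441 0.096] [0.538 0.158] zmin 0.2839
side 0.1 268 [0.437 0.077] [0.554 0.16 ] zmin 0.294
wrist 0.02 459 [0.488 0.104] [0.511 0.118] zmin 0.2142
wrist 0.03 757 [0.487 0.104] [0.511 0.119] zmin 0.2239
wrist 0.04 853 [0.488 0.104] [0.511 0.119] zmin 0.2339
wrist 0.05 1154 [0.482 0.1  ] [0.517 0.128] zmin 0.2439
wrist 0.06 3829 [0.462 0.089] [0.532 0.143] zmin 0.2539
wrist 0.07 8019 [0.459 0.085] [0.539 0.144] zmin 0.2639
wrist 0.08 8799 [0.457 0.081] [0.546 0.143] zmin 0.2739
wrist 0.09 13651 [0.451 0.077] [0.553 0.142] zmin 0.2839
wrist 0.1 9389 [0.45  0.075] [0.554 0.14 ] zmin 0.2939
```

Reported TCP z reads ~28 mm lower than the real finger position (the cameras and the contact agree); laterally it is fine. I'll compensate.

servo_tool(plan=[[0, 0, 0, 0], [0, 0, 0, 0], [0, 0, 0, 0], [0, 0, 0, 0], [0, 0, 0, 0], [0, 0, 0, 0], [0, 0, 0, 0], [0, 0, 0, 0], [0, 0, 0, 0], [0, 0, 0, 0]], gripper=1)

```text
time: 6.58
ee_pos: [0.4961, 0.1184, 0.1947]
orientation: [0.872, -0.49, 0.0, -0.0]
contact_force: [0.4, 0.0, 0.6]
finger_gap: 0.0851
```

servo_tool(plan=[[0, -0.005, -0.1, 0], [0, -0.005, -0.2, 0], [0, -0.005, -0.3, 0], [0, -0.005, -0.4, 0], [0, -0.005, -0.5, 0], [0, -0.005, -0.55, 0], [0, -0.005, -0.56, 0], [0, -0.005, -0.56, 0], [0, -0.005, -0.56, 0], [0, -0.005, -0.56, 0]])

```text
time: 7.42
ee_pos: [0.4972, 0.1175, 0.0838]
orientation: [0.872, -0.49, 0.001, -0.001]
contact_force: [0.4, 0.2, 0.5]
finger_gap: 0.0853
```

servo_tool(plan=[[0, 0, 0, 0], [0, 0, 0, 0], [0, 0, 0, 0], [0, 0, 0, 0], [0, 0, 0, 0], [0, 0, 0, 0], [0, 0, 0, 0], [0, 0, 0, 0], [0, 0, 0, 0], [0, 0, 0, 0]], gripper=0)

```text
time: 8.25
ee_pos: [0.4967, 0.1174, 0.0839]
orientation: [0.872, -0.49, 0.001, -0.0]
contact_force: [-0.7, -0.7, 7.1]
finger_gap: 0.067
```

```bash
python3 - <<'E'
from h import *
st()
E
```

```text
time 8.25
joint_positions [ 9.6700e-02  3.9490e-01  1.8466e+00 -1.0000e-04  8.9840e-01  2.6909e+00]
ee_pos [0.4967 0.1174 0.0839]
orientation [ 8.719e-01 -4.896e-01  7.000e-04 -5.000e-04]
contact_force [-0.6918 -0.6681  7.1197]
finger_gap 0.067
```

servo_tool(plan=[[0, 0, 0, 0.078], [0, 0, 0, 0.156], [0, 0, 0, 0.234], [0, 0, 0, 0.312], [0, 0, 0, 0.39], [0, 0, 0, 0.468], [0, 0, 0, 0.546], [0, 0, 0, 0.624], [0, 0, 0, 0.702], [0, 0, 0, 0.78]])

```text
time: 9.08
ee_pos: [0.496, 0.1175, 0.0839]
orientation: [0.995, 0.104, 0.0, -0.0]
contact_force: [-2.8, 0.1, 9.2]
finger_gap: 0.0672
```

servo_tool(plan=[[0, 0, 0, 0.078], [0, 0, 0.001, 0.156], [0, 0, 0.002, 0.234], [0, 0, 0.003, 0.312], [0, 0, 0.004, 0.39], [0, 0, 0.005, 0.468], [0, 0, 0.005, 0.546], [0, 0, 0.006, 0.624], [0, 0, 0.006, 0.702], [0, 0, 0.007, 0.78]])

```text
time: 9.92
ee_pos: [0.4968, 0.118, 0.0852]
orientation: [0.754, 0.656, 0.001, 0.0]
contact_force: [-1.8, 2.4, 5.0]
finger_gap: 0.0673
```

```bash
python3 - <<'E'
from h import *
st()
E
```

```text
time 9.9167
joint_positions [9.7100e-02 3.9300e-01 1.8452e+00 1.4000e-03 9.0140e-01 2.3470e-01]
ee_pos [0.4968 0.118  0.0852]
orientation [7.543e-01 6.565e-01 1.100e-03 1.000e-04]
contact_force [-1.7603  2.4299  5.0481]
finger_gap 0.0673
```

servo_tool(plan=[[0, 0, 0.001, 0.078], [0, 0, 0.001, 0.156], [0, 0, 0.002, 0.234], [0, 0, 0.003, 0.312], [0, 0, 0.004, 0.39], [0, 0, 0.005, 0.468], [0, 0, 0.005, 0.546], [0, 0, 0.006, 0.624], [0, 0, 0.006, 0.702], [0, 0, 0.007, 0.78]])

```text
time: 10.75
ee_pos: [0.4964, 0.1183, 0.0866]
orientation: [0.24, 0.971, 0.001, 0.0]
contact_force: [-1.8, 2.4, 5.2]
finger_gap: 0.0671
```

servo_tool(plan=[[0, 0, 0.001, 0.078], [0, 0, 0.001, 0.156], [0, 0, 0.002, 0.234], [0, 0, 0.003, 0.312], [0, 0, 0.004, 0.39], [0, 0, 0.005, 0.468], [0, 0, 0.005, 0.546], [0, 0, 0.006, 0.624], [0, 0, 0.006, 0.702], [0, 0, 0.007, 0.78]])

```text
time: 11.58
ee_pos: [0.4964, 0.1183, 0.088]
orientation: [-0.362, 0.932, 0.0, 0.001]
contact_force: [-0.7, 3.3, 5.6]
finger_gap: 0.067
```

servo_tool(plan=[[0, 0, 0.001, 0.078], [0, 0, 0.001, 0.156], [0, 0, 0.002, 0.234], [0, 0, 0.003, 0.312], [0, 0, 0.003, 0.37], [0, 0, 0.003, 0.37], [0, 0, 0.003, 0.37], [0, 0, 0.003, 0.37], [0, 0, 0.003, 0.37], [0, 0, 0.003, 0.37]])

```text
time: 12.42
ee_pos: [0.496, 0.1178, 0.0886]
orientation: [-0.612, 0.791, 0.0, 0.0]
contact_force: [-3.0, 1.1, 7.6]
finger_gap: 0.0673
```

servo_tool(plan=[[0, 0, 0, 0], [0, 0, 0, 0], [0, 0, 0, 0], [0, 0, 0, 0], [0, 0, 0, 0], [0, 0, 0, 0], [0, 0, 0, 0], [0, 0, 0, 0], [0, 0, 0, 0], [0, 0, 0, 0]], gripper=1)

```text
time: 13.25
ee_pos: [0.4961, 0.1174, 0.0874]
orientation: [-0.612, 0.791, -0.0, -0.0]
contact_force: [0.8, -1.1, 0.6]
finger_gap: 0.0856
```

```bash
python3 - <<'E'
from h import *
st()
c=cam('side');P=cloud(c);Q=P[240:290,260:340].reshape(-1,3);C=c['frame'][240:290,260:340].reshape(-1,3)
E
```

```text
time 13.25
joint_positions [ 9.6800e-02  3.8960e-01  1.8434e+00 -1.0000e-04  9.0860e-01 -2.7910e+00]
ee_pos [0.4961 0.1174 0.0874]
orientation [-0.6119  0.7909 -0.     -0.    ]
contact_force [ 0.7625 -1.0877  0.6401]
finger_gap 0.0856
```

servo_tool(plan=[[0, 0, 0, -0.78], [0, 0, 0, -0.78], [0, 0, 0, -0.78], [0, 0, 0, -0.78], [0, 0, 0, -0.78], [0, 0, 0, -0.78], [0, 0, 0, -0.78], [0, 0, 0, -0.78], [0, 0, 0, -0.78], [0, 0, 0, -0.78]])

```text
time: 14.13
ee_pos: [0.4961, 0.1174, 0.0875]
orientation: [-0.043, 0.999, -0.0, -0.0]
contact_force: [-0.8, 0.1, -0.5]
finger_gap: 0.0854
```

servo_tool(plan=[[0, 0, 0, -0.78], [0, 0, 0, -0.78], [0, 0, 0, -0.78], [0, 0, 0, -0.78], [0, 0, 0, -0.78], [0, 0, 0, -0.78], [0, 0, 0, -0.78], [0, 0, 0, -0.78], [0, 0, 0, -0.78], [0, 0, 0, -0.78]])

```text
time: 14.97
ee_pos: [0.4961, 0.1174, 0.0875]
orientation: [0.54, 0.842, -0.0, -0.0]
contact_force: [1.3, 0.3, 0.6]
finger_gap: 0.0853
```

servo_tool(plan=[[0, 0, 0, -0.78], [0, 0, 0, -0.78], [0, 0, 0, -0.78], [0, 0, 0, -0.78], [0, 0, 0, -0.78], [0, 0, 0, -0.78], [0, 0, 0, -0.78], [0, 0, 0, -0.78], [0, 0, 0, -0.78], [0, 0, 0, -0.78]])

```text
time: 15.8
ee_pos: [0.4961, 0.1174, 0.0874]
orientation: [0.926, 0.379, -0.0, -0.0]
contact_force: [0.6, 0.3, -0.1]
finger_gap: 0.0851
```

servo_tool(plan=[[0, 0, 0, -0.78], [0, 0, 0, -0.78], [0, 0, 0, -0.78], [0, 0, 0, -0.78], [0, 0, 0, -0.78], [0, 0, 0, -0.78], [0, 0, 0, -0.78], [0, 0, 0, -0.78], [0, 0, 0, -0.78], [0, 0, 0, -0.78]])

```text
time: 16.63
ee_pos: [0.4961, 0.1174, 0.0875]
orientation: [0.975, -0.222, 0.0, -0.0]
contact_force: [0.1, -0.6, 0.1]
finger_gap: 0.0854
```

servo_tool(plan=[[0, 0, 0, -0.37], [0, 0, 0, -0.37], [0, 0, 0, -0.37], [0, 0, 0, -0.37], [0, 0, 0, -0.37], [0, 0, 0, -0.37], [0, 0, 0, -0.37], [0, 0, 0, -0.37], [0, 0, 0, -0.37], [0, 0, 0, -0.37]])

```text
time: 17.47
ee_pos: [0.4961, 0.1174, 0.0875]
orientation: [0.872, -0.489, 0.0, -0.0]
contact_force: [0.3, 0.1, 0.9]
finger_gap: 0.0855
```

servo_tool(plan=[[0, 0, 0, 0], [0, 0, 0, 0], [0, 0, 0, 0], [0, 0, 0, 0], [0, 0, 0, 0], [0, 0, 0, 0], [0, 0, 0, 0], [0, 0, 0, 0], [0, 0, 0, 0], [0, 0, 0, 0]], gripper=0)

```text
time: 18.3
ee_pos: [0.4963, 0.1174, 0.0878]
orientation: [0.872, -0.49, 0.0, -0.0]
contact_force: [-1.7, -0.1, 5.0]
finger_gap: 0.0671
```

servo_tool(plan=[[0, 0, 0.001, 0.078], [0, 0, 0.001, 0.156], [0, 0, 0.002, 0.234], [0, 0, 0.003, 0.312], [0, 0, 0.004, 0.39], [0, 0, 0.005, 0.468], [0, 0, 0.005, 0.546], [0, 0, 0.006, 0.624], [0, 0, 0.006, 0.702], [0, 0, 0.007, 0.78]])

```text
time: 19.13
ee_pos: [0.4964, 0.1176, 0.0892]
orientation: [0.995, 0.104, 0.0, -0.0]
contact_force: [-1.2, 0.8, 4.9]
finger_gap: 0.067
```

servo_tool(plan=[[0, 0, 0.001, 0.078], [0, 0, 0.001, 0.156], [0, 0, 0.002, 0.234], [0, 0, 0.003, 0.312], [0, 0, 0.004, 0.39], [0, 0, 0.005, 0.468], [0, 0, 0.005, 0.546], [0, 0, 0.006, 0.624], [0, 0, 0.006, 0.702], [0, 0, 0.007, 0.78]])

```text
time: 19.97
ee_pos: [0.4964, 0.1181, 0.0906]
orientation: [0.754, 0.657, 0.001, -0.0]
contact_force: [-0.2, 3.4, 3.4]
finger_gap: 0.0672
```

servo_tool(plan=[[0, 0, 0.001, 0.078], [0, 0, 0.001, 0.156], [0, 0, 0.002, 0.234], [0, 0, 0.003, 0.312], [0, 0, 0.004, 0.39], [0, 0, 0.005, 0.468], [0, 0, 0.005, 0.546], [0, 0, 0.006, 0.624], [0, 0, 0.006, 0.702], [0, 0, 0.007, 0.78]])

```text
time: 20.8
ee_pos: [0.4958, 0.1179, 0.0919]
orientation: [0.239, 0.971, 0.0, -0.0]
contact_force: [-1.3, 0.9, 4.4]
finger_gap: 0.0671
```

servo_tool(plan=[[0, 0, 0.001, 0.078], [0, 0, 0.001, 0.156], [0, 0, 0.002, 0.234], [0, 0, 0.003, 0.312], [0, 0, 0.004, 0.39], [0, 0, 0.005, 0.468], [0, 0, 0.005, 0.546], [0, 0, 0.006, 0.624], [0, 0, 0.006, 0.702], [0, 0, 0.007, 0.78]])

```text
time: 21.63
ee_pos: [0.4962, 0.1176, 0.0933]
orientation: [-0.362, 0.932, 0.0, 0.0]
contact_force: [-0.7, 1.2, 3.8]
finger_gap: 0.067
```

servo_tool(plan=[[0, 0, 0.001, 0.078], [0, 0, 0.001, 0.156], [0, 0, 0.002, 0.234], [0, 0, 0.003, 0.312], [0, 0, 0.003, 0.37], [0, 0, 0.003, 0.37], [0, 0, 0.003, 0.37], [0, 0, 0.003, 0.37], [0, 0, 0.003, 0.37], [0, 0, 0.003, 0.37]])

```text
time: 22.47
ee_pos: [0.4965, 0.1174, 0.094]
orientation: [-0.611, 0.791, -0.0, 0.0]
contact_force: [0.3, 0.4, 5.2]
finger_gap: 0.0671
```

```bash
python3 - <<'E'
from h import *
st()
E
```

```text
time 22.4667
joint_positions [ 9.6800e-02  3.8000e-01  1.8373e+00 -1.0000e-04  9.2330e-01 -2.7894e+00]
ee_pos [0.4965 0.1174 0.094 ]
orientation [-6.113e-01  7.914e-01 -3.000e-04  4.000e-04]
contact_force [0.3341 0.4117 5.2456]
finger_gap 0.0671
```

servo_tool(plan=[[0, 0, 0, 0], [0, 0, 0, 0], [0, 0, 0, 0], [0, 0, 0, 0], [0, 0, 0, 0], [0, 0, 0, 0], [0, 0, 0, 0], [0, 0, 0, 0], [0, 0, 0, 0], [0, 0, 0, 0]], gripper=1)

```text
time: 23.3
ee_pos: [0.4961, 0.1174, 0.0937]
orientation: [-0.612, 0.791, -0.0, 0.0]
contact_force: [-0.1, 0.2, -0.4]
finger_gap: 0.0855
```

servo_tool(plan=[[0, 0, 0.04, -0.78], [0, 0, 0.04, -0.78], [0, 0, 0.04, -0.78], [0, 0, 0.04, -0.78], [0, 0, 0.04, -0.78], [0, 0, 0.04, -0.78], [0, 0, 0.04, -0.78], [0, 0, 0.04, -0.78], [0, 0, 0.04, -0.78], [0, 0, 0.04, -0.78]])

```text
time: 24.13
ee_pos: [0.4961, 0.1174, 0.1017]
orientation: [-0.043, 0.999, -0.0, -0.0]
contact_force: [-0.1, 0.6, -0.6]
finger_gap: 0.0856
```

servo_tool(plan=[[0, 0, 0, -0.75], [0, 0, 0, -0.75], [0, 0, 0, -0.75], [0, 0, 0, -0.75], [0, 0, 0, -0.75], [0, 0, 0, -0.75], [0, 0, 0, -0.75], [0, 0, 0, -0.75], [0, 0, 0, -0.75], [0, 0, 0, -0.75]])

```text
time: 24.97
ee_pos: [0.4961, 0.1174, 0.1017]
orientation: [0.52, 0.854, 0.0, 0.0]
contact_force: [-0.4, -0.5, -0.5]
finger_gap: 0.0856
```

servo_tool(plan=[[0, 0, 0, 0], [0, 0, 0, 0], [0, 0, 0, 0], [0, 0, 0, 0], [0, 0, 0, 0], [0, 0, 0, 0], [0, 0, 0, 0], [0, 0, 0, 0], [0, 0, 0, 0], [0, 0, 0, 0]], gripper=0)

```text
time: 25.8
ee_pos: [0.4963, 0.1174, 0.1023]
orientation: [0.516, 0.857, 0.0, 0.0]
contact_force: [-1.3, -0.3, 4.7]
finger_gap: 0.0668
```

servo_tool(plan=[[0, 0, 0.001, 0.078], [0, 0, 0.001, 0.156], [0, 0, 0.002, 0.234], [0, 0, 0.003, 0.312], [0, 0, 0.004, 0.39], [0, 0, 0.005, 0.468], [0, 0, 0.005, 0.546], [0, 0, 0.006, 0.624], [0, 0, 0.006, 0.702], [0, 0, 0.007, 0.78]])

```text
time: 26.63
ee_pos: [0.4969, 0.1177, 0.1037]
orientation: [-0.073, 0.997, 0.0, 0.001]
contact_force: [-0.6, 0.3, 2.9]
finger_gap: 0.0671
```

servo_tool(plan=[[0, 0, 0.001, 0.078], [0, 0, 0.001, 0.156], [0, 0, 0.002, 0.234], [0, 0, 0.003, 0.312], [0, 0, 0.004, 0.39], [0, 0, 0.005, 0.468], [0, 0, 0.005, 0.546], [0, 0, 0.006, 0.624], [0, 0, 0.006, 0.702], [0, 0, 0.007, 0.75]])

```text
time: 27.47
ee_pos: [0.4965, 0.1179, 0.105]
orientation: [-0.615, 0.788, 0.0, 0.001]
contact_force: [-1.1, 1.4, 3.4]
finger_gap: 0.0667
```

servo_tool(plan=[[0, 0, 0.01, 0], [0, 0, 0.02, 0], [0, 0, 0.03, 0], [0, 0, 0.04, 0], [0, 0, 0.05, 0], [0, 0, 0.06, 0], [0, 0, 0.07, 0], [0, 0, 0.08, 0], [0, 0, 0.09, 0], [0, 0, 0.1, 0]])

```text
time: 28.3
ee_pos: [0.4961, 0.1173, 0.1247]
orientation: [-0.612, 0.791, -0.0, 0.0]
contact_force: [0.5, 0.2, 0.0]
finger_gap: 0.0668
```

```bash
python3 - <<'E'
from h import *
st()
a=[]
for n,(u,v) in (('scene',(287,175)),('side',(297,270))):
    c=cam(n); f=c['frame'][:,:,::-1]; a.append(cv2.resize(f[v-65:v+65,u-65:u+65],(400,400),interpolation=cv2.INTER_CUBIC))
cv2.imwrite('pics/chk2.png',np.hstack(a))
E
```

```text
time 28.3
joint_positions [ 9.6700e-02  3.3610e-01  1.8078e+00 -2.0000e-04  9.9750e-01 -2.7909e+00]
ee_pos [0.4961 0.1173 0.1247]
orientation [-6.119e-01  7.909e-01 -1.000e-04  0.000e+00]
contact_force [0.5368 0.2258 0.0408]
finger_gap 0.0668
```

View pics/chk2.png

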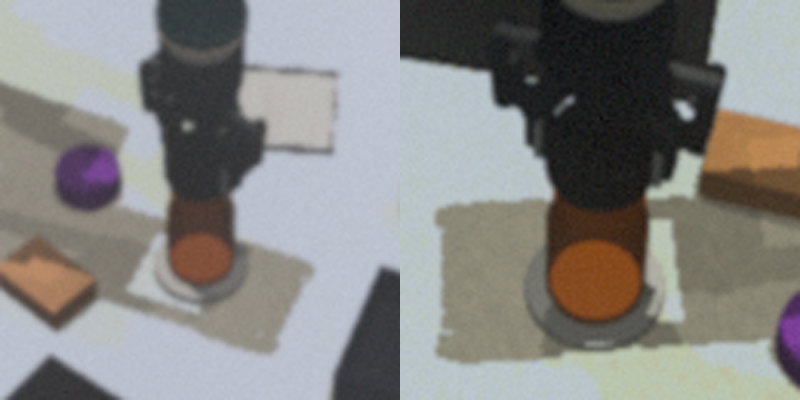

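servo_tool(plan=[[0, 0, 0.1, 0], [0, 0, 0.2, 0], [0, 0, 0.3, 0], [0, 0, 0.4, 0], [0, 0.1, 0.4, 0], [-0.02, 0.25, 0.4, 0], [-0.04, 0.4, 0.4, 0], [-0.06, 0.5, 0.4, 0], [-0.06, 0.55, 0.4, 0], [-0.06, 0.55, 0.4, 0]])

```text
time: 29.23
ee_pos: [0.4839, 0.229, 0.2044]
orientation: [-0.613, 0.79, 0.0, 0.0]
contact_force: [-0.2, 1.4, -0.8]
finger_gap: 0.0668
```

```bash
python3 - <<'E'
from h import *
st()
for n in('scene','side','wrist'):
    c=cam(n); 
    if n=='wrist': save(c,'w3.png')
    if n=='side':
        for p in((267,388),(325,373)): print(ray(c,*p,.01))
        f=c['frame']
    print(n,[proj(c,[.471,.349,.01]).round(0)])
    Q=cloud(c).reshape(-1,3)
    m=(Q[:,2]>.004)&(Q[:,2]<.016)&(abs(Q[:,0]-.471)<.1)&(abs(Q[:,1]-.349)<.1); D=Q[m]
    if n=='wrist': print(len(D),cv2.minAreaRect(D[:,:2].astype(np.float32)))
E
```

```text
time 29.2333
joint_positions [ 3.1280e-01  2.7620e-01  1.6629e+00  3.0000e-04  1.2022e+00 -2.5776e+00]
ee_pos [0.4839 0.229  0.2044]
orientation [-6.129e-01  7.902e-01  1.000e-04  2.000e-04]
contact_force [-0.1705  1.3648 -0.7829]
finger_gap 0.0668
scene [array([313., 145.])]
[0.54101307 0.31788453 0.01      ]
[0.43312541 0.28345201 0.01      ]
side [array([304., 406.])]
wrist [array([316., 276.])]
262 ((0.4252708852291107, 0.311382532119751), (0.010494646616280079, 0.07457306236028671), 23.17605972290039)
```

View pics/w3.png

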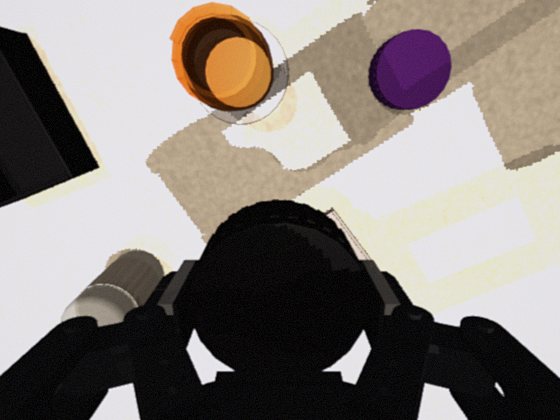

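servo_tool(plan=[[-0.01, 0.1, 0, 0], [-0.02, 0.25, 0, 0], [-0.04, 0.4, 0, 0], [-0.07, 0.55, 0, 0], [-0.07, 0.62, 0, 0], [-0.07, 0.62, -0.1, 0], [-0.07, 0.62, -0.25, 0], [-0.07, 0.62, -0.4, 0], [-0.07, 0.62, -0.5, 0], [-0.07, 0.62, -0.55, 0]])

```text
time: 30.22
ee_pos: [0.4689, 0.3489, 0.0915]
orientation: [-0.612, 0.791, -0.0, -0.003]
contact_force: [-0.1, 0.3, -1.5]
finger_gap: 0.067
```

servo_tool(plan=[[0, 0, -0.1, 0], [0, 0, -0.2, 0], [0, 0, -0.3, 0], [0, 0, -0.35, 0], [0, 0, -0.4, 0], [0, 0, -0.43, 0], [0, 0, -0.45, 0], [0, 0, -0.47, 0], [0, 0, -0.48, 0], [0, 0, -0.49, 0]])

```text
time: 31.05
ee_pos: [0.4705, 0.3516, -0.0032]
orientation: [-0.612, 0.791, -0.0, 0.001]
contact_force: [0.6, -0.8, -1.3]
finger_gap: 0.0668
```

```bash
python3 - <<'E'
from h import *
st()
c=cam('scene'); f=c['frame'][:,:,::-1]; u,v=313,140; a=cv2.resize(f[v-50:v+50,u-50:u+50],(500,500),interpolation=cv2.INTER_CUBIC)
cv2.imwrite('pics/chk3.png',a)
E
```

```text
time 31.05
joint_positions [ 5.2430e-01  6.0790e-01  1.7311e+00 -1.0000e-04  8.0150e-01 -2.3635e+00]
ee_pos [ 0.4705  0.3516 -0.0032]
orientation [-6.120e-01  7.909e-01 -1.000e-04  5.000e-04]
contact_force [ 0.5647 -0.8156 -1.3078]
finger_gap 0.0668
```

View pics/chk3.png

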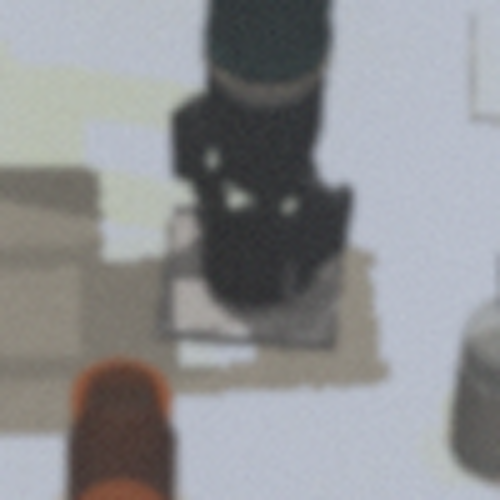

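Lid hovers over the dish, well inside the rim. Lower to contact and release.

servo_tool(plan=[[0, 0, -0.01, 0], [0, 0, -0.02, 0], [0, 0, -0.025, 0], [0, 0, -0.03, 0], [0, 0, -0.035, 0], [0, 0, -0.04, 0], [0, 0, -0.045, 0], [0, 0, -0.05, 0], [0, 0, -0.05, 0], [0, 0, -0.05, 0]])

```text
time: 31.93
ee_pos: [0.4701, 0.3514, -0.0135]
orientation: [-0.612, 0.791, -0.0, 0.0]
contact_force: [-0.1, -0.2, -0.1]
finger_gap: 0.0666
```

servo_tool(plan=[[0, 0, -0.005, 0], [0, 0, -0.01, 0], [0, 0, -0.012, 0], [0, 0, -0.015, 0], [0, 0, -0.015, 0], [0, 0, -0.015, 0], [0, 0, -0.015, 0], [0, 0, -0.015, 0], [0, 0, -0.015, 0], [0, 0, -0.015, 0]])

```text
time: 32.77
ee_pos: [0.4702, 0.3514, -0.0137]
orientation: [-0.612, 0.791, -0.0, 0.0]
contact_force: [-5.0, -4.2, 27.3]
finger_gap: 0.0669
```

servo_tool(plan=[[0, 0, 0.01, 0], [0, 0, 0.01, 0], [0, 0, 0.01, 0], [0, 0, 0.01, 0], [0, 0, 0.01, 0], [0, 0, 0.01, 0], [0, 0, 0.01, 0], [0, 0, 0.01, 0], [0, 0, 0.01, 0], [0, 0, 0.01, 0]])

```text
time: 33.6
ee_pos: [0.4706, 0.3517, -0.0136]
orientation: [-0.612, 0.791, -0.0, 0.001]
contact_force: [-1.5, -1.7, 11.5]
finger_gap: 0.0669
```

servo_tool(plan=[[0, 0, 0, 0], [0, 0, 0, 0], [0, 0, 0, 0], [0, 0, 0, 0], [0, 0, 0, 0], [0, 0, 0.05, 0], [0, 0, 0.1, 0], [0, 0, 0.2, 0], [0, 0, 0.3, 0], [0, 0, 0.4, 0]], gripper=1)

```text
time: 34.43
ee_pos: [0.4702, 0.3514, 0.0673]
orientation: [-0.612, 0.791, -0.0, 0.0]
contact_force: [0.9, 0.1, -0.6]
finger_gap: 0.0854
```

servo_tool(plan=[[0, 0, 0.2, 0], [0, 0, 0.4, 0], [0, 0, 0.6, 0], [0, 0, 0.7, 0], [0, 0, 0.7, 0], [0, -0.2, 0.7, -0.1], [0, -0.4, 0.7, -0.2], [0, -0.6, 0.7, -0.3], [0, -0.8, 0.7, -0.4], [0, -1, 0.7, -0.5]])

```text
time: 35.27
ee_pos: [0.4691, 0.1497, 0.2056]
orientation: [-0.337, 0.942, -0.0, -0.0]
contact_force: [1.5, 0.5, 0.5]
finger_gap: 0.0854
```

```bash
cat > pr.py <<'E'
from h import *
def find(n,box,thr=75):
    c=cam(n); P=cloud(c); f=c['frame'].astype(int); u0,v0,u1,v1=box; out=[]
    ids=np.zeros((420,560),np.uint8); dark=(f.max(-1)<60).astype(np.uint8); sub=np.zeros_like(dark); sub[v0:v1,u0:u1]=dark[v0:v1,u0:u1]
    k,lab,s,_=cv2.connectedComponentsWithStats(sub); L=1+np.argmax(s[1:,4]); pts=np.argwhere(lab==L)[:,::-1]
    cv2.fillConvexPoly(ids,cv2.convexHull(pts.astype(np.int32)),1); ids=cv2.erode(ids,np.ones((5,5)))
    k,lab,s,_=cv2.connectedComponentsWithStats(((f.max(-1)>thr)&(ids>0)).astype(np.uint8),connectivity=8)
    for i in range(1,k):
        if s[i,4]<25: continue
        vv,uu=np.nonzero(lab==i); W=np.array([ray(c,a,b,0.008) for a,b in zip(uu,vv)])[:,:2]
        mu=W.mean(0); d=np.linalg.svd(W-mu)[2][0]; t=(W-mu)@d; w=abs((W-mu)@[-d[1],d[0]])
        if w[t>0].mean()>w[t<0].mean(): d=-d
        a,b=W[np.argsort(W@d)[:3]].mean(0),W[np.argsort(W@d)[-3:]].mean(0)
        out.append(np.r_[a,b,np.arctan2(d[1],d[0])]); print(n,'hend',a.round(3),'tip',b.round(3),'ang',out[-1][4].round(3),'len',np.hypot(*(b-a)).round(3))
    return out
if __name__=='__main__':
    st(); find('scene',(150,225,330,380)); find('side',(200,120,350,240))
    c=cam('scene'); f=c['frame'][:,:,::-1]; cv2.imwrite('pics/s4.png',cv2.resize(f[100:390,140:400],(720,803))[:600])
E
python3 pr.py
```

```text
time 35.2667
joint_positions [ 1.6870e-01  2.1340e-01  1.7481e+00 -2.0000e-04  1.1802e+00 -2.0886e+00]
ee_pos [0.4691 0.1497 0.2056]
orientation [-3.366e-01  9.417e-01 -1.000e-04 -1.000e-04]
contact_force [1.4579 0.4535 0.5136]
finger_gap 0.0854
scene hend [ 0.463 -0.195] tip [ 0.653 -0.253] ang -0.291 len 0.198
scene hend [ 0.463 -0.279] tip [ 0.662 -0.282] ang -0.02 len 0.199
scene hend [ 0.438 -0.344] tip [ 0.634 -0.382] ang -0.186 len 0.199
side hend [ 0.504 -0.458] tip [ 0.644 -0.437] ang 0.025 len 0.141
side hend [ 0.507 -0.367] tip [ 0.63  -0.381] ang -0.129 len 0.124
side hend [ 0.508 -0.289] tip [ 0.658 -0.282] ang 0.064 len 0.15
side hend [ 0.386 -0.096] tip [ 0.369 -0.301] ang -1.66 len 0.205
side hend [ 0.474 -0.233] tip [ 0.504 -0.272] ang -0.911 len 0.049
side hend [ 0.529 -0.222] tip [ 0.65 -0.25] ang -0.237 len 0.125
```

View pics/s4.png

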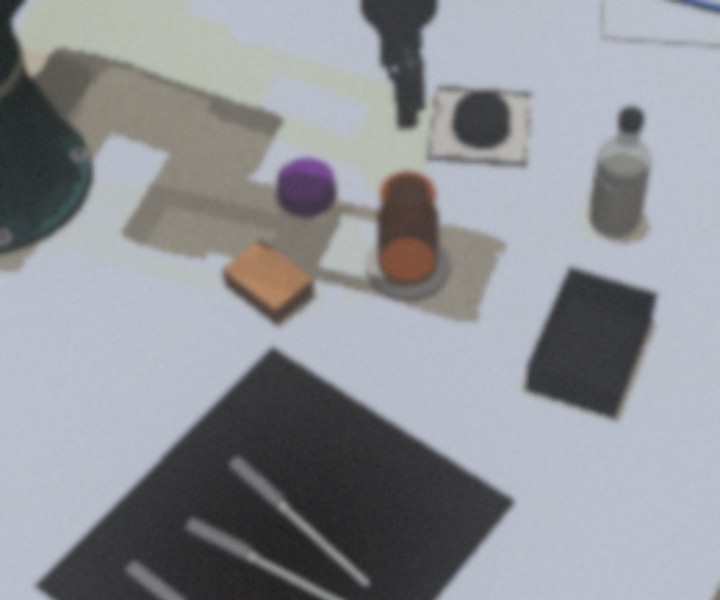

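Lid lies flat in the dish; jar is open. Now over the first instrument.

servo_tool(plan=[[0.1, -1, 0, -0.4], [0.1, -1, 0, -0.4], [0.1, -1, 0, -0.4], [0.1, -1, 0, -0.4], [0.1, -1, 0, -0.4], [0.1, -1, 0, -0.4], [0.1, -1, 0, -0.4], [0.1, -1, 0, -0.4], [0.1, -1, 0, -0.4], [0.1, -1, 0, -0.4]])

```text
time: 36.25
ee_pos: [0.4899, -0.0469, 0.2054]
orientation: [-0.034, 0.999, 0.0, -0.0]
contact_force: [-0.4, 0.8, -0.5]
finger_gap: 0.0853
```

servo_tool(plan=[[0.065, -0.8, 0, -0.2], [0.065, -0.8, 0, -0.2], [0.065, -0.8, 0, -0.2], [0.065, -0.8, 0, -0.2], [0.065, -0.8, -0.2, -0.2], [0.065, -0.8, -0.4, -0.2], [0.065, -0.8, -0.4, -0.2], [0.065, -0.8, -0.4, -0.2], [0.065, -0.8, -0.4, -0.2], [0.065, -0.8, -0.4, -0.2]])

```text
time: 37.08
ee_pos: [0.5049, -0.2087, 0.1278]
orientation: [0.124, 0.992, -0.001, 0.002]
contact_force: [1.1, -0.9, -0.0]
finger_gap: 0.0855
```

```bash
cat > wp.py <<'E'
from h import *
# handles seen by the wrist camera: points 8..25 mm above the bench inside the mat area
def wp(name=None,thr=70):
    c=cam('wrist'); f=c['frame'].astype(int); P=cloud(c); s=ctrl.sense()
    X=P; m=(f.max(-1)>thr)&(X[...,2]>.005)&(X[...,2]<.03)&(X[...,0]>.3)&(X[...,0]<.75)&(X[...,1]<-.1)&(X[...,1]>-.52)
    k,lab,st_,_=cv2.connectedComponentsWithStats(m.astype(np.uint8),connectivity=8)
    for i in range(1,k):
        if st_[i,4]<150: continue
        vv,uu=np.nonzero(lab==i); hi=P[vv,uu,2]; W=np.array([ray(c,a,b,.010) for a,b in zip(uu,vv)])[:,:2]
        mu=W.mean(0); d=np.linalg.svd(W-mu)[2][0]; t=(W-mu)@d
        # half-width profile along the length
        n=np.array([-d[1],d[0]]); w=(W-mu)@n; bins=np.arange(t.min(),t.max(),.01)
        wd=[np.ptp(w[(t>=b)&(t<b+.01)]) if ((t>=b)&(t<b+.01)).sum()>3 else 0 for b in bins]
        print('blob',len(t),'ends',(mu+d*t.min()).round(4),(mu+d*t.max()).round(4),'ang',np.arctan2(d[1],d[0]).round(3),'len',np.ptp(t).round(3),'w(mm)',(1000*np.array(wd)).round(0).astype(int).tolist(),'uv',uu.mean().round(),vv.mean().round())
    if name: save(c,name)
    s=ctrl.sense(); q=s['orientation']; print('ee',np.round(s['ee_pos'],4),'psi',round(2*np.arctan2(q[1],q[0]),4),'q6',round(s['joint_positions'][5],3),'gap',s['finger_gap'])
if __name__=='__main__':
    import sys; wp(sys.argv[1] if len(sys.argv)>1 else None)
E
python3 wp.py w4.png
```

```text
blob 2091 ends [ 0.4659 -0.1992] [ 0.6497 -0.2504] ang -0.272 len 0.191 w(mm) [13, 14, 13, 13, 13, 13, 13, 12, 7, 5, 5, 6, 6, 5, 5, 5, 6, 6, 5, 3] uv 277.0 224.0
blob 1705 ends [ 0.4412 -0.3523] [ 0.5618 -0.3686] ang -0.134 len 0.122 w(mm) [14, 14, 14, 14, 14, 14, 14, 13, 7, 6, 6, 6, 2] uv 104.0 218.0
blob 2030 ends [ 0.4664 -0.2841] [ 0.6577 -0.2797] ang 0.023 len 0.191 w(mm) [14, 14, 14, 14, 13, 13, 14, 13, 7, 6, 6, 6, 6, 6, 6, 6, 6, 6, 6, 3] uv 205.0 245.0
ee [ 0.5049 -0.2088  0.1279] psi 2.8926 q6 -1.84 gap 0.08576679747982224
```

View pics/w4.png

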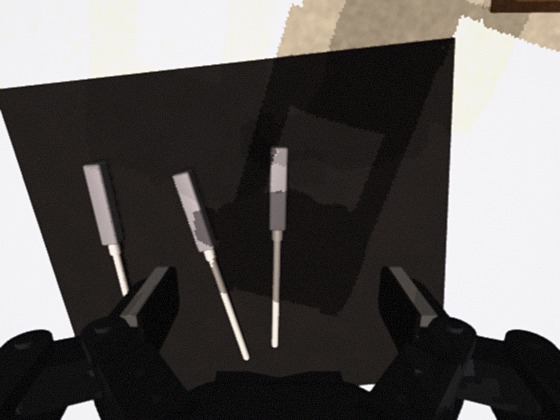

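servo_tool(plan=[[0, -0.005, -0.1, -0.015], [0, -0.005, -0.2, -0.015], [0, -0.005, -0.3, -0.015], [0, -0.005, -0.4, -0.015], [0, -0.005, -0.5, -0.015], [0, -0.005, -0.58, -0.015], [0, -0.005, -0.64, -0.015], [0, -0.005, -0.68, -0.015], [0, -0.005, -0.7, -0.015], [0, -0.005, -0.7, -0.015]], gripper=0.5)

```text
time: 37.97
ee_pos: [0.5036, -0.2097, -0.0142]
orientation: [0.136, 0.991, -0.0, 0.0]
contact_force: [0.2, -0.4, -0.3]
finger_gap: 0.0425
```

servo_tool(plan=[[0, 0, 0, 0], [0, 0, 0, 0], [0, 0, 0, 0], [0, 0, 0, 0], [0, 0, 0, 0], [0, 0, 0, 0], [0, 0, 0, 0], [0, 0, 0, 0], [0, 0, 0, 0], [0, 0, 0, 0]], gripper=0)

```text
time: 38.8
ee_pos: [0.5042, -0.2101, -0.013]
orientation: [0.137, 0.991, -0.0, 0.001]
contact_force: [-0.7, 1.1, 5.4]
finger_gap: 0.0121
```

servo_tool(plan=[[0, 0, 0.05, 0], [0, 0, 0.1, 0], [0, 0, 0.2, 0], [0, 0, 0.3, 0], [0, 0, 0.4, 0], [0, 0, 0.5, 0], [0, 0, 0.6, 0], [0, 0, 0.7, 0], [0, 0, 0.8, 0], [0, 0, 0.8, 0]])

```text
time: 39.63
ee_pos: [0.5056, -0.2111, 0.1506]
orientation: [0.137, 0.991, -0.002, 0.004]
contact_force: [1.0, -0.5, -0.6]
finger_gap: 0.0123
```

```bash
cat > hold.py <<'E'
from h import *
# pitch of the held instrument: bright points between bench and hand, off the mat plane
def held():
    s=ctrl.sense(); e=np.array(s['ee_pos']); q=s['orientation']; psi=2*np.arctan2(q[1],q[0]); d=-np.array([np.cos(psi),np.sin(psi)])
    print('ee',e.round(4),'psi',psi.round(3),'gap',round(s['finger_gap'],4),'F',np.round(s['contact_force'],1),'q6',round(s['joint_positions'][5],2))
    for n in('wrist','side','scene'):
        c=cam(n); f=c['frame'].astype(int); X=cloud(c).reshape(-1,3); C=f.reshape(-1,3)
        a=(X[:,:2]-e[:2])@d; b=(X[:,:2]-e[:2])@[-d[1],d[0]]
        m=(a>-.06)&(a<.18)&(abs(b)<.013)&(X[:,2]>.03)&(X[:,2]<e[2]+.10)&(C.max(1)>70)
        for a0 in np.arange(-.06,.18,.02):
            k=m&(a>=a0)&(a<a0+.02)
            if k.sum()>2: print(n,'a',round(a0+.01,2),'n',k.sum(),'z-axis',(np.median(X[k,2])-e[2]-.023).round(4),'b',np.median(b[k]).round(4))
held()
E
python3 hold.py
```

```text
ee [ 0.5056 -0.2111  0.1506] psi 2.868 gap 0.0123 F [ 1.  -0.5 -0.6] q6 -1.82
wrist a -0.05 n 24 z-axis 0.0061 b -0.0017
wrist a -0.03 n 1373 z-axis 0.0069 b -0.0013
wrist a -0.01 n 111 z-axis 0.031 b 0.0024
wrist a 0.01 n 732 z-axis 0.0072 b -0.0005
wrist a 0.03 n 730 z-axis 0.0066 b -0.0005
wrist a 0.05 n 224 z-axis 0.0021 b -0.0005
side a -0.03 n 28 z-axis 0.0056 b -0.0003
side a -0.01 n 9 z-axis 0.0199 b -0.0102
side a 0.03 n 21 z-axis 0.0031 b 0.0009
side a 0.05 n 21 z-axis 0.001 b 0.002
side a 0.07 n 19 z-axis 0.0003 b 0.0019
side a 0.09 n 22 z-axis -0.0011 b 0.0014
side a 0.11 n 19 z-axis -0.002 b 0.0012
side a 0.13 n 20 z-axis -0.002 b 0.0015
side a 0.15 n 12 z-axis -0.0028 b 0.0028
scene a 0.01 n 13 z-axis 0.0042 b -0.0019
scene a 0.03 n 31 z-axis 0.0011 b -0.0011
scene a 0.05 n 20 z-axis -0.0021 b -0.0008
scene a 0.07 n 15 z-axis -0.0027 b -0.0004
scene a 0.09 n 19 z-axis -0.0031 b -0.0006
scene a 0.11 n 18 z-axis -0.0046 b -0.0
scene a 0.13 n 18 z-axis -0.0044 b -0.0002
scene a 0.15 n 12 z-axis -0.0052 b 0.0005
```

servo_tool(plan=[[-0.03, 0.2, 0, -0.08], [-0.03, 0.4, 0, -0.16], [-0.03, 0.6, 0, -0.24], [-0.03, 0.8, 0, -0.32], [-0.03, 0.8, 0, -0.4], [-0.03, 0.8, 0, -0.48], [-0.03, 0.8, 0, -0.55], [-0.03, 0.8, 0, -0.6], [-0.03, 0.8, 0, -0.65], [-0.03, 0.8, 0, -0.7]])

```text
time: 40.62
ee_pos: [0.4958, -0.0492, 0.1442]
orientation: [0.636, 0.772, -0.001, -0.001]
contact_force: [1.0, 0.5, -0.8]
finger_gap: 0.0121
```

servo_tool(plan=[[-0.018, 0.2, 0, -0.06], [-0.018, 0.4, 0, -0.126], [-0.018, 0.578, 0, -0.126], [-0.018, 0.578, 0, -0.126], [-0.018, 0.578, 0, -0.126], [-0.018, 0.578, 0, -0.126], [-0.018, 0.578, 0, -0.126], [-0.018, 0.578, 0, -0.126], [-0.018, 0.578, -0.05, -0.126], [-0.018, 0.578, -0.1, -0.126]])

```text
time: 41.45
ee_pos: [0.4941, 0.0651, 0.1251]
orientation: [0.708, 0.706, 0.0, 0.001]
contact_force: [0.3, -0.3, -1.2]
finger_gap: 0.0122
```

```bash
python3 - <<'E'
from h import *
st()
E
```

```text
time 41.45
joint_positions [-7.6000e-03  3.2040e-01  1.8323e+00 -1.0000e-04  9.8740e-01 -5.5000e-03]
ee_pos [0.4941 0.0651 0.1251]
orientation [7.078e-01 7.064e-01 5.000e-04 5.000e-04]
contact_force [ 0.3336 -0.2909 -1.1856]
finger_gap 0.0122
```

servo_tool(plan=[[0, 0, -0.015, 0], [0, 0, -0.03, 0], [0, 0, -0.045, 0], [0, 0, -0.06, 0], [0, 0, -0.075, 0], [0, 0, -0.09, 0], [0, 0, -0.105, 0], [0, 0, -0.12, 0], [0, 0, -0.13, 0], [0, 0, -0.13, 0]])

```text
time: 42.28
ee_pos: [0.4981, 0.0648, 0.102]
orientation: [0.707, 0.707, 0.002, 0.004]
contact_force: [1.0, -6.1, 17.3]
finger_gap: 0.0122
```

```bash
python3 hold.py
```

```text
ee [0.4981 0.0648 0.102 ] psi 1.57 gap 0.0122 F [ 1.  -6.1 17.3] q6 -0.01
wrist a -0.03 n 798 z-axis 0.0095 b -0.0038
wrist a -0.01 n 33 z-axis 0.0026 b -0.0007
wrist a 0.01 n 11 z-axis 0.027 b -0.0064
wrist a 0.03 n 141 z-axis -0.0025 b -0.0002
wrist a 0.05 n 208 z-axis -0.0112 b -0.0001
wrist a 0.07 n 153 z-axis -0.0195 b -0.0001
side a -0.03 n 84 z-axis 0.0064 b 0.0033
side a -0.01 n 7 z-axis -0.0007 b -0.0111
side a 0.03 n 7 z-axis -0.0012 b -0.0019
side a 0.05 n 7 z-axis -0.0106 b -0.0017
scene a -0.03 n 62 z-axis -0.0553 b 0.0076
scene a -0.01 n 48 z-axis -0.0703 b 0.0003
scene a 0.01 n 39 z-axis 0.0073 b 0.0018
scene a 0.03 n 29 z-axis -0.0013 b 0.0007
scene a 0.05 n 17 z-axis -0.0109 b 0.001
scene a 0.07 n 14 z-axis -0.0206 b 0.0015
scene a 0.09 n 14 z-axis -0.027 b 0.0017
scene a 0.11 n 15 z-axis -0.037 b 0.0016
scene a 0.13 n 16 z-axis -0.0451 b 0.0015
```

servo_tool(plan=[[0, 0, -0.01, 0], [0, 0, -0.02, 0], [0, 0, -0.03, 0], [0, 0, -0.04, 0], [0, 0.01, -0.05, 0], [0, 0.01, -0.055, 0], [0, 0.01, -0.055, 0], [0, 0.01, -0.055, 0], [0, 0.01, -0.055, 0], [0, 0.01, -0.055, 0]])

```text
time: 43.27
ee_pos: [0.4975, 0.0658, 0.092]
orientation: [0.707, 0.707, 0.002, 0.004]
contact_force: [-3.7, -10.2, 29.7]
finger_gap: 0.0125
```

```bash
python3 hold.py|grep -v wrist
```

```text
ee [0.4975 0.0658 0.092 ] psi 1.571 gap 0.0125 F [ -3.7 -10.2  29.7] q6 -0.0
side a -0.03 n 97 z-axis 0.0133 b -0.0006
side a -0.01 n 10 z-axis 0.0037 b 0.0001
side a 0.01 n 4 z-axis 0.0308 b -0.0072
side a 0.03 n 8 z-axis 0.0047 b -0.0008
side a 0.05 n 9 z-axis -0.018 b 0.0003
side a 0.07 n 7 z-axis -0.0333 b 0.0003
scene a -0.03 n 35 z-axis -0.0545 b 0.0081
scene a -0.01 n 47 z-axis -0.0627 b 0.0002
scene a 0.01 n 42 z-axis 0.0082 b 0.0034
scene a 0.03 n 34 z-axis -0.0008 b 0.0004
scene a 0.05 n 18 z-axis -0.0222 b 0.0003
scene a 0.07 n 16 z-axis -0.0347 b 0.0011
scene a 0.09 n 20 z-axis -0.0491 b 0.0014
scene a 0.11 n 15 z-axis -0.0651 b 0.0014
scene a 0.13 n 6 z-axis -0.0694 b 0.0026
```

servo_tool(plan=[[0, 0, 0.1, 0], [0, 0, 0.2, 0], [0, 0, 0.3, 0], [0, 0, 0.4, 0], [0, 0, 0.5, 0], [0, 0, 0.6, 0], [0, 0, 0.7, 0], [0, 0, 0.75, 0], [0, 0.1, 0.75, 0], [0, 0.2, 0.75, 0]])

```text
time: 44.25
ee_pos: [0.4941, 0.1077, 0.239]
orientation: [0.708, 0.706, 0.001, 0.001]
contact_force: [0.3, 0.1, -1.2]
finger_gap: 0.0122
```

servo_tool(plan=[[0, 0.2, 0, 0], [0, 0.4, 0, 0], [0, 0.6, 0, 0], [0, 0.8, 0, 0], [0, 1, 0, 0], [0, 1, -0.1, 0], [0, 1, -0.2, 0], [0, 1, -0.3, 0], [0, 1, -0.4, 0], [0, 1, -0.4, 0]])

```text
time: 45.08
ee_pos: [0.4903, 0.3066, 0.1538]
orientation: [0.707, 0.707, -0.004, -0.001]
contact_force: [-1.2, -0.5, -0.2]
finger_gap: 0.0124
```

```bash
python3 hold.py
```

```text
ee [0.4903 0.3066 0.1538] psi 1.57 gap 0.0124 F [-1.2 -0.5 -0.2] q6 0.44
wrist a -0.03 n 85 z-axis 0.0287 b 0.0008
wrist a -0.01 n 29 z-axis 0.0004 b -0.0004
wrist a 0.01 n 13 z-axis 0.0278 b -0.0056
wrist a 0.03 n 68 z-axis -0.0048 b 0.0003
wrist a 0.05 n 154 z-axis -0.0183 b 0.0
wrist a 0.07 n 115 z-axis -0.0323 b -0.0001
wrist a 0.09 n 76 z-axis -0.0453 b -0.0003
wrist a 0.11 n 42 z-axis -0.0571 b 0.0003
wrist a 0.15 n 466 z-axis -0.1257 b 0.0054
wrist a 0.17 n 48 z-axis -0.1263 b -0.012
side a -0.05 n 4 z-axis -0.1425 b 0.0128
side a -0.03 n 53 z-axis 0.0328 b 0.0047
side a -0.01 n 46 z-axis 0.0079 b -0.0051
scene a -0.05 n 5 z-axis -0.1415 b 0.0103
scene a -0.01 n 11 z-axis 0.0421 b -0.0051
scene a 0.01 n 55 z-axis 0.0156 b 0.002
scene a 0.03 n 30 z-axis 0.0019 b 0.0031
scene a 0.05 n 17 z-axis -0.0182 b 0.0029
scene a 0.07 n 16 z-axis -0.0322 b 0.0032
scene a 0.09 n 15 z-axis -0.0458 b 0.0029
scene a 0.11 n 14 z-axis -0.0587 b 0.0031
scene a 0.13 n 6 z-axis -0.0643 b 0.0036
scene a 0.15 n 6 z-axis -0.0971 b -0.0025
scene a 0.17 n 85 z-axis -0.0595 b -0.0025
```

servo_tool(plan=[[0.01, 0, -0.08, 0], [0.01, 0, -0.16, 0], [0.01, -0.06, -0.17, 0], [0.01, -0.125, -0.17, 0], [0.01, -0.17, -0.11, 0], [0.01, -0.217, -0.06, 0], [0.01, -0.265, -0.015, 0], [0.01, -0.32, 0.025, 0], [0.01, -0.378, 0.06, 0], [0.01, -0.437, 0.092, 0]])

```text
time: 46.07
ee_pos: [0.4976, 0.2217, 0.181]
orientation: [0.708, 0.706, 0.004, 0.0]
contact_force: [0.5, 7.1, -1.3]
finger_gap: 0.0122
```

```bash
python3 hold.py
```

```text
ee [0.4976 0.2217 0.181 ] psi 1.569 gap 0.0122 F [ 0.5  7.1 -1.3] q6 0.29
wrist a -0.03 n 35 z-axis 0.0425 b -0.0012
wrist a -0.01 n 13 z-axis 0.0059 b 0.0046
wrist a 0.01 n 4 z-axis -0.0022 b -0.0061
wrist a 0.07 n 241 z-axis -0.1077 b -0.0005
wrist a 0.09 n 46 z-axis -0.1048 b 0.0011
wrist a 0.13 n 51 z-axis -0.0795 b -0.0006
side a -0.03 n 27 z-axis 0.0492 b -0.0009
side a -0.01 n 21 z-axis 0.0033 b -0.0037
side a 0.05 n 4 z-axis -0.0989 b 0.0013
side a 0.07 n 203 z-axis -0.1429 b -0.0008
side a 0.09 n 14 z-axis -0.0696 b -0.0027
side a 0.13 n 12 z-axis -0.1382 b -0.0045
scene a -0.01 n 8 z-axis 0.0362 b -0.0083
scene a 0.01 n 70 z-axis 0.0009 b 0.0011
scene a 0.03 n 29 z-axis -0.0487 b 0.0012
scene a 0.05 n 23 z-axis -0.0815 b 0.0023
scene a 0.07 n 18 z-axis -0.1004 b -0.0078
scene a 0.09 n 52 z-axis -0.0853 b -0.0009
scene a 0.13 n 201 z-axis -0.1134 b 0.0012
scene a 0.15 n 9 z-axis -0.1375 b 0.0016
```

servo_tool(plan=[[0, -0.05, 0.01, 0], [0, -0.1, 0.02, 0], [0, -0.15, 0.03, 0], [0, -0.2, 0.035, 0], [0, -0.24, 0.04, 0], [0, -0.28, 0.04, 0], [0, -0.32, 0.04, 0], [0, -0.35, 0.04, 0], [0, -0.36, 0.04, 0], [0, -0.36, 0.04, 0]])

```text
time: 47.05
ee_pos: [0.4953, 0.1484, 0.1848]
orientation: [0.708, 0.706, 0.0, -0.001]
contact_force: [0.5, 5.5, 1.1]
finger_gap: 0.0127
```

```bash
cat > vert.py <<'E'
from h import *
s=ctrl.sense(); e=np.array(s['ee_pos']); q=s['orientation']; print('ee',e.round(4),'psi',round(2*np.arctan2(q[1],q[0]),3),'gap',round(s['finger_gap'],4),'F',np.round(s['contact_force'],1))
for n in('wrist','side','scene'):
    c=cam(n); f=c['frame'].astype(int); X=cloud(c).reshape(-1,3); C=f.reshape(-1,3)
    m=(np.hypot(*(X[:,:2]-e[:2]).T)<.045)&(X[:,2]<e[2]+.09)&(C.max(1)>70)&(np.ptp(C,axis=1)<60)
    for z in np.arange(-.16,.09,.02):
        k=m&(X[:,2]-e[2]-.023>=z)&(X[:,2]-e[2]-.023<z+.02)&(X[:,2]>.015)
        if k.sum()>3: print(n,'z',round(z+.01,2),k.sum(),'xy off',(np.median(X[k,:2],0)-e[:2]).round(4),'sd',X[k,:2].std(0).round(3))
E
python3 vert.py
```

```text
ee [0.4953 0.1484 0.1848] psi 1.569 gap 0.0127 F [0.5 5.5 1.1]
wrist z -0.15 10 xy off [-0.0275 -0.0161] sd [0.03  0.002]
wrist z -0.13 22 xy off [-0.0003 -0.0162] sd [0.028 0.01 ]
wrist z -0.11 26 xy off [-0.0305 -0.0238] sd [0.03  0.004]
wrist z -0.09 7 xy off [ 0.0294 -0.0239] sd [0.015 0.016]
wrist z -0.07 24 xy off [ 0.0087 -0.0032] sd [0.014 0.017]
wrist z -0.03 12 xy off [-0.0026  0.0097] sd [0.002 0.001]
wrist z -0.01 4 xy off [-0.0032  0.0159] sd [0.004 0.   ]
wrist z 0.01 33 xy off [0.0193 0.0059] sd [0.019 0.001]
wrist z 0.03 66 xy off [0.02   0.0107] sd [0.025 0.002]
wrist z 0.05 94 xy off [0.0308 0.007 ] sd [0.036 0.008]
wrist z 0.07 28 xy off [-0.0359  0.0061] sd [0.025 0.001]
side z -0.15 19 xy off [-0.002  -0.0184] sd [0.029 0.008]
side z -0.13 27 xy off [ 0.0002 -0.0183] sd [0.026 0.013]
side z -0.11 45 xy off [ 0.0008 -0.0062] sd [0.019 0.013]
side z -0.09 43 xy off [ 0.0011 -0.0057] sd [0.018 0.016]
side z -0.07 50 xy off [-0.0002 -0.0116] sd [0.016 0.01 ]
side z 0.01 9 xy off [0.0184 0.0063] sd [0.018 0.001]
side z 0.03 15 xy off [0.0188 0.0063] sd [0.021 0.002]
side z 0.05 13 xy off [0.0308 0.0115] sd [0.037 0.   ]
scene z -0.13 19 xy off [-0.0075 -0.007 ] sd [0.02  0.009]
scene z -0.11 45 xy off [-0.0033 -0.0142] sd [0.02  0.008]
scene z -0.09 73 xy off [-0.0051 -0.0144] sd [0.016 0.009]
scene z -0.07 73 xy off [ 0.001  -0.0146] sd [0.016 0.013]
scene z -0.05 8 xy off [0.0025 0.0068] sd [0.001 0.002]
scene z -0.03 9 xy off [-0.0003  0.0076] sd [0.002 0.002]
scene z -0.01 11 xy off [-0.0039 -0.0053] sd [0.009 0.006]
scene z 0.01 37 xy off [ 0.0096 -0.0081] sd [0.015 0.006]
scene z 0.03 11 xy off [-0.0148 -0.0099] sd [0.018 0.003]
scene z 0.05 31 xy off [-0.0311 -0.0112] sd [0.031 0.01 ]
scene z 0.07 4 xy off [-0.0068 -0.0057] sd [0.033 0.007]
```

servo_tool(plan=[[0, 0.03, 0, 0], [0, 0.03, 0.1, 0], [0, 0.03, 0.2, 0], [0, 0.03, 0.3, 0], [0, 0.03, 0.4, 0], [0, 0.03, 0.5, 0], [0, 0.03, 0.55, 0], [0, 0.03, 0.55, 0], [0, 0.03, 0.55, 0], [0, 0.03, 0.55, 0]])

```text
time: 48.03
ee_pos: [0.4945, 0.1541, 0.2933]
orientation: [0.707, 0.707, -0.001, -0.001]
contact_force: [-0.1, 0.3, -0.9]
finger_gap: 0.0123
```

```bash
python3 vert.py | grep -v wrist; python3 - <<'E'
from h import *
a=[]
for n,(u,v) in (('scene',(287,150)),('side',(297,250))):
    c=cam(n); f=c['frame'][:,:,::-1]; a.append(cv2.resize(f[v-65:v+65,u-65:u+65],(400,400),interpolation=cv2.INTER_CUBIC))
cv2.imwrite('pics/chk5.png',np.hstack(a))
E
```

```text
ee [0.4945 0.1541 0.2933] psi 1.57 gap 0.0123 F [-0.1  0.3 -0.9]
side z -0.09 18 xy off [0.0002 0.0072] sd [0.002 0.001]
side z -0.07 16 xy off [0.0004 0.0087] sd [0.002 0.001]
side z -0.05 18 xy off [-0.0002  0.0094] sd [0.002 0.001]
scene z -0.13 8 xy off [0.0011 0.0038] sd [0.001 0.002]
scene z -0.11 7 xy off [0.0021 0.0032] sd [0.002 0.001]
scene z -0.09 13 xy off [0.0007 0.002 ] sd [0.002 0.002]
scene z -0.07 10 xy off [-0.0007  0.0042] sd [0.003 0.003]
scene z -0.05 13 xy off [0.0018 0.0062] sd [0.002 0.003]
scene z -0.03 10 xy off [0.0025 0.0049] sd [0.001 0.002]
scene z -0.01 17 xy off [-0.0019 -0.0073] sd [0.008 0.006]
scene z 0.01 55 xy off [-0.0003 -0.008 ] sd [0.014 0.005]
scene z 0.03 26 xy off [-0.0091 -0.0094] sd [0.016 0.008]
scene z 0.05 54 xy off [-0.0107 -0.0094] sd [0.031 0.01 ]
scene z 0.07 6 xy off [-0.0355 -0.012 ] sd [0.002 0.004]
```

View pics/chk5.png

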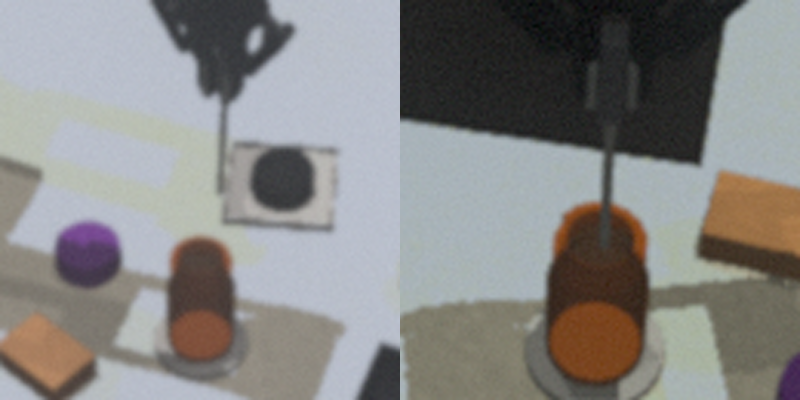

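Instrument is now vertical (tip ~(.4955,.158)). Insert.

servo_tool(plan=[[0, -0.07, 0, 0], [0, -0.14, 0, 0], [0, -0.2, 0, 0], [0, -0.2, 0, 0], [0, -0.2, -0.05, 0], [0, -0.2, -0.15, 0], [0, -0.2, -0.25, 0], [0, -0.2, -0.35, 0], [0, -0.2, -0.45, 0], [0, -0.2, -0.5, 0]])

```text
time: 49.12
ee_pos: [0.4936, 0.115, 0.1919]
orientation: [0.707, 0.707, -0.001, -0.001]
contact_force: [-1.4, -0.7, -0.6]
finger_gap: 0.0122
```

servo_tool(plan=[[0, 0, -0.04, 0], [0, 0, -0.08, 0], [0, 0, -0.12, 0], [0, 0, -0.15, 0], [0, 0, -0.18, 0], [0, 0, -0.18, 0], [0, 0, -0.18, 0], [0, -0.04, -0.18, 0], [0, -0.08, -0.18, 0], [0, -0.12, -0.18, 0]])

```text
time: 49.95
ee_pos: [0.4958, 0.0903, 0.1593]
orientation: [0.707, 0.707, 0.001, -0.0]
contact_force: [-1.0, 6.8, 2.2]
finger_gap: 0.0125
```

servo_tool(plan=[[0, 0, -0.01, 0], [0, 0, -0.02, 0], [0, 0, -0.03, 0], [0, 0, -0.03, 0], [0, 0, -0.03, 0], [0, 0, -0.03, 0], [0, 0, -0.03, 0], [0, 0, -0.03, 0], [0, 0, -0.03, 0], [0, 0, -0.03, 0]])

```text
time: 50.78
ee_pos: [0.4955, 0.0906, 0.1529]
orientation: [0.707, 0.707, -0.0, -0.0]
contact_force: [-0.1, 0.1, -1.5]
finger_gap: 0.0122
```

servo_tool(plan=[[0, 0, 0, 0], [0, 0, 0, 0], [0, 0, 0, 0], [0, 0, 0, 0], [0, 0, 0, 0], [0, 0, 0.1, 0], [0, 0, 0.2, 0], [0, 0, 0.3, 0], [0, 0, 0.4, 0], [0, 0, 0.5, 0]], gripper=0.5)

```text
time: 51.62
ee_pos: [0.4952, 0.0905, 0.2538]
orientation: [0.707, 0.707, -0.0, -0.0]
contact_force: [-0.2, 0.8, -0.5]
finger_gap: 0.043
```

```bash
cat > jar.py <<'E'
from h import *
import sys
# instruments standing in the jar: grey points above the rim near the jar
for n in('scene','side'):
    c=cam(n); f=c['frame'].astype(int); X=cloud(c).reshape(-1,3); C=f.reshape(-1,3)
    m=(np.hypot(X[:,0]-.496,X[:,1]-.117)<.09)&(X[:,2]>.14)&(X[:,2]<.23)
    for z in np.arange(.14,.23,.015):
        k=m&(X[:,2]>=z)&(X[:,2]<z+.015)
        if k.sum()>3: print(n,round(z+.007,3),k.sum(),X[k,:2].min(0).round(3),X[k,:2].max(0).round(3),'med',np.median(X[k,:2],0).round(3))
a=[]
if len(sys.argv)>1:
    for n,(u,v) in (('scene',(287,170)),('side',(297,260))):
        f=cam(n)['frame'][:,:,::-1]; a.append(cv2.resize(f[v-65:v+65,u-65:u+65],(400,400),interpolation=cv2.INTER_CUBIC))
    cv2.imwrite('pics/'+sys.argv[1],np.hstack(a))
E
python3 jar.py chk6.png; python3 - <<'E'
from h import *
st()
E
```

```text
scene 0.147 24 [0.468 0.114] [0.484 0.134] med [0.478 0.121]
scene 0.162 27 [0.464 0.118] [0.483 0.133] med [0.477 0.123]
scene 0.177 30 [0.46  0.119] [0.48  0.139] med [0.473 0.126]
scene 0.192 28 [0.457 0.124] [0.477 0.142] med [0.469 0.129]
scene 0.207 20 [0.458 0.125] [0.472 0.143] med [0.467 0.132]
side 0.147 35 [0.468 0.12 ] [0.486 0.14 ] med [0.479 0.132]
side 0.162 39 [0.465 0.122] [0.481 0.138] med [0.476 0.135]
side 0.177 37 [0.462 0.125] [0.477 0.14 ] med [0.472 0.138]
side 0.192 40 [0.458 0.129] [0.474 0.143] med [0.468 0.141]
side 0.207 63 [0.456 0.13 ] [0.471 0.144] med [0.464 0.138]
time 51.8167
joint_positions [0.0435 0.1835 1.6604 0.     1.2968 0.0442]
ee_pos [0.4956 0.0906 0.2531]
orientation [7.074e-01 7.069e-01 3.000e-04 3.000e-04]
contact_force [-0.2977 -0.9834 -0.5092]
finger_gap 0.0428
```

View pics/chk6.png

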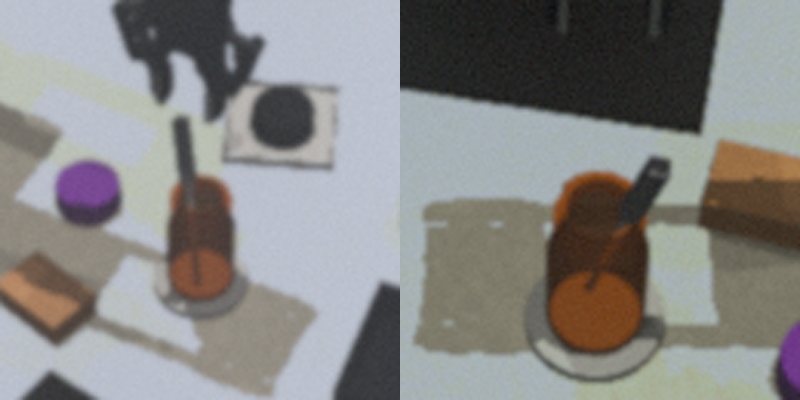

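Instrument 1 stands in the jar (leaning to −x,+y, clear of the rest). Next one.

servo_tool(plan=[[0.03, -0.2, 0, 0.08], [0.03, -0.4, 0, 0.16], [0.03, -0.6, 0, 0.24], [0.03, -0.8, 0, 0.32], [0.03, -1, 0, 0.4], [0.03, -1, -0.1, 0.48], [0.03, -1, -0.2, 0.56], [0.03, -1, -0.2, 0.64], [0.03, -1, -0.2, 0.71], [0.03, -1, -0.2, 0.78]])

```text
time: 52.65
ee_pos: [0.4999, -0.1093, 0.2106]
orientation: [0.192, 0.981, 0.0, -0.002]
contact_force: [-0.5, -0.6, 0.2]
finger_gap: 0.0426
```

servo_tool(plan=[[0.035, -0.2, 0, 0.07], [0.035, -0.4, 0, 0.14], [0.035, -0.6, 0, 0.2], [0.035, -0.8, -0.1, 0.235], [0.035, -0.86, -0.2, 0.235], [0.035, -0.86, -0.3, 0.235], [0.035, -0.86, -0.4, 0.235], [0.035, -0.86, -0.4, 0.235], [0.035, -0.86, -0.4, 0.235], [0.035, -0.86, -0.4, 0.235]])

```text
time: 53.48
ee_pos: [0.5085, -0.2812, 0.133]
orientation: [0.011, 1.0, 0.0, -0.0]
contact_force: [0.3, -0.6, -0.2]
finger_gap: 0.0426
```

```bash
python3 wp.py; python3 jar.py | grep 0.147
```

```text
blob 2125 ends [ 0.4413 -0.3499] [ 0.6068 -0.3757] ang -0.155 len 0.167 w(mm) [14, 14, 14, 14, 14, 14, 14, 13, 7, 6, 6, 6, 6, 6, 6, 6, 6] uv 187.0 186.0
blob 1507 ends [ 0.4909 -0.2816] [ 0.6575 -0.2814] ang 0.001 len 0.167 w(mm) [13, 14, 12, 13, 13, 8, 6, 5, 5, 6, 6, 5, 5, 5, 6, 5, 5] uv 280.0 241.0
ee [ 0.509  -0.2815  0.1336] psi 3.1193 q6 -2.172 gap 0.04260913265214947
scene 0.147 27 [0.468 0.118] [0.486 0.131] med [0.481 0.12 ]
side 0.147 36 [0.468 0.12 ] [0.517 0.135] med [0.478 0.132]
```

servo_tool(plan=[[0, -0.003, -0.1, 0.02], [0, -0.003, -0.2, 0.02], [0, -0.003, -0.3, 0.02], [0, -0.003, -0.4, 0.02], [0, -0.003, -0.5, 0.02], [0, -0.003, -0.6, 0.02], [0, -0.003, -0.66, 0.02], [0, -0.003, -0.7, 0.02], [0, -0.003, -0.73, 0.02], [0, -0.003, -0.73, 0.02]])

```text
time: 54.47
ee_pos: [0.5084, -0.2819, -0.0135]
orientation: [-0.004, 1.0, 0.0, -0.0]
contact_force: [-0.9, -0.6, 0.2]
finger_gap: 0.0426
```

servo_tool(plan=[[0, 0, 0, 0], [0, 0, 0, 0], [0, 0, 0, 0], [0, 0, 0, 0], [0, 0, 0, 0], [0, 0, 0, 0], [0, 0, 0, 0], [0, 0, 0, 0], [0, 0, 0, 0], [0, 0, 0, 0]], gripper=0)

```text
time: 55.3
ee_pos: [0.5093, -0.2826, -0.012]
orientation: [-0.004, 1.0, -0.001, 0.001]
contact_force: [-0.2, -0.2, 6.1]
finger_gap: 0.0121
```

servo_tool(plan=[[0, 0, 0.05, 0], [0, 0, 0.1, 0], [0, 0, 0.2, 0], [0, 0, 0.3, 0], [0, 0, 0.4, 0], [0, 0, 0.5, 0], [0, 0, 0.6, 0], [0, 0, 0.7, 0], [0, 0, 0.8, 0], [0, 0, 0.8, 0]])

```text
time: 56.13
ee_pos: [0.5108, -0.2837, 0.152]
orientation: [-0.004, 1.0, -0.002, 0.003]
contact_force: [0.6, -0.8, 0.9]
finger_gap: 0.0122
```

```bash
python3 hold.py
```

```text
ee [ 0.5108 -0.2837  0.152 ] psi 3.15 gap 0.0122 F [ 0.6 -0.8  0.9] q6 -2.2
wrist a -0.05 n 145 z-axis 0.006 b -0.0033
wrist a -0.03 n 555 z-axis 0.0059 b 0.0003
wrist a -0.01 n 132 z-axis 0.0312 b -0.002
wrist a 0.01 n 655 z-axis 0.0061 b -0.001
wrist a 0.03 n 595 z-axis 0.0044 b -0.001
wrist a 0.05 n 268 z-axis 0.0009 b -0.0008
side a -0.05 n 7 z-axis -0.0013 b 0.0034
side a -0.03 n 8 z-axis 0.0051 b -0.0024
side a -0.01 n 7 z-axis 0.0027 b -0.002
side a 0.01 n 15 z-axis 0.0037 b 0.0007
side a 0.03 n 33 z-axis 0.0004 b 0.0035
side a 0.05 n 22 z-axis -0.0006 b 0.0016
side a 0.07 n 26 z-axis -0.0022 b 0.0018
side a 0.09 n 25 z-axis -0.0025 b 0.0015
side a 0.11 n 24 z-axis -0.0036 b 0.0019
side a 0.13 n 27 z-axis -0.0033 b 0.0013
side a 0.15 n 11 z-axis -0.0047 b 0.001
scene a 0.01 n 7 z-axis 0.0017 b -0.0014
scene a 0.03 n 29 z-axis -0.0005 b -0.0008
scene a 0.05 n 20 z-axis -0.003 b -0.0002
scene a 0.07 n 22 z-axis -0.0033 b -0.0006
scene a 0.09 n 20 z-axis -0.0045 b -0.0007
scene a 0.11 n 21 z-axis -0.0052 b -0.0002
scene a 0.13 n 21 z-axis -0.0067 b 0.0002
scene a 0.15 n 12 z-axis -0.0061 b -0.0005
```

servo_tool(plan=[[-0.03, 0.15, 0, -0.078], [-0.03, 0.3, 0, -0.156], [-0.03, 0.45, 0, -0.234], [-0.03, 0.6, 0, -0.312], [-0.03, 0.75, 0, -0.39], [-0.03, 0.9, 0, -0.468], [-0.03, 0.9, 0, -0.546], [-0.03, 0.9, 0, -0.624], [-0.03, 0.9, 0, -0.702], [-0.03, 0.9, 0, -0.78]])

```text
time: 57.12
ee_pos: [0.5012, -0.1012, 0.1455]
orientation: [0.574, 0.819, -0.0, -0.001]
contact_force: [0.0, -0.6, 0.4]
finger_gap: 0.012
```

servo_tool(plan=[[-0.025, 0.15, 0, -0.07], [-0.025, 0.3, 0, -0.14], [-0.025, 0.45, 0, -0.2], [-0.025, 0.6, 0, -0.226], [-0.025, 0.75, 0, -0.226], [-0.025, 0.825, 0, -0.226], [-0.025, 0.825, 0, -0.226], [-0.025, 0.825, 0, -0.226], [-0.025, 0.825, -0.05, -0.226], [-0.025, 0.825, -0.1, -0.226]])

```text
time: 57.95
ee_pos: [0.4978, 0.062, 0.1261]
orientation: [0.708, 0.707, 0.0, 0.0]
contact_force: [-0.6, 0.1, 0.5]
finger_gap: 0.0119
```

servo_tool(plan=[[0, 0, -0.015, 0], [0, 0, -0.03, 0], [0, 0, -0.045, 0], [0, 0, -0.06, 0], [0, 0, -0.075, 0], [0, 0, -0.09, 0], [0, 0, -0.105, 0], [0, 0, -0.12, 0], [0, 0, -0.13, 0], [0, 0, -0.13, 0]])

```text
time: 58.78
ee_pos: [0.5013, 0.0613, 0.103]
orientation: [0.708, 0.707, 0.002, 0.003]
contact_force: [1.6, -4.7, 14.1]
finger_gap: 0.0122
```

```bash
python3 hold.py|grep -v side; python3 jar.py
```

```text
ee [0.5013 0.0613 0.103 ] psi 1.569 gap 0.0122 F [ 1.6 -4.7 14.1] q6 -0.01
wrist a -0.05 n 147 z-axis 0.0085 b 0.0099
wrist a -0.03 n 1006 z-axis 0.0094 b -0.003
wrist a -0.01 n 100 z-axis 0.0305 b -0.0004
wrist a 0.01 n 20 z-axis 0.0205 b -0.0001
wrist a 0.03 n 218 z-axis -0.0042 b 0.0003
wrist a 0.05 n 216 z-axis -0.0142 b -0.0001
wrist a 0.07 n 174 z-axis -0.0231 b -0.0001
wrist a 0.09 n 12 z-axis -0.0286 b 0.0011
scene a -0.03 n 102 z-axis -0.0651 b 0.0053
scene a -0.01 n 5 z-axis -0.0557 b -0.0088
scene a 0.01 n 47 z-axis 0.006 b 0.0019
scene a 0.03 n 25 z-axis -0.0009 b 0.0016
scene a 0.05 n 21 z-axis -0.0156 b 0.0005
scene a 0.07 n 14 z-axis -0.0237 b 0.0018
scene a 0.09 n 16 z-axis -0.0323 b 0.0009
scene a 0.11 n 18 z-axis -0.04 b 0.0015
scene a 0.13 n 15 z-axis -0.0473 b 0.0019
scene 0.147 44 [0.481 0.047] [0.521 0.102] med [0.496 0.055]
scene 0.162 58 [0.465 0.044] [0.538 0.073] med [0.494 0.052]
scene 0.177 106 [0.453 0.043] [0.545 0.074] med [0.51  0.051]
scene 0.192 93 [0.443 0.04 ] [0.551 0.067] med [0.493 0.049]
scene 0.207 125 [0.438 0.041] [0.564 0.075] med [0.496 0.05 ]
scene 0.222 147 [0.44  0.037] [0.565 0.071] med [0.52  0.053]
side 0.147 204 [0.468 0.054] [0.52  0.143] med [0.499 0.087]
side 0.162 135 [0.464 0.048] [0.539 0.138] med [0.488 0.073]
side 0.177 297 [0.453 0.047] [0.547 0.142] med [0.48  0.071]
side 0.192 258 [0.443 0.049] [0.554 0.143] med [0.49  0.073]
side 0.207 355 [0.438 0.047] [0.564 0.145] med [0.486 0.072]
side 0.222 373 [0.438 0.049] [0.562 0.083] med [0.504 0.071]
```

Good; press on to ~37°, then lift and go to the +y/+x side with yaw −0.524.

servo_tool(plan=[[0, 0, -0.01, 0], [0, 0, -0.02, 0], [0, 0, -0.03, 0], [0, 0, -0.04, 0], [0, 0.01, -0.05, 0], [0, 0.01, -0.06, 0], [0, 0.01, -0.06, 0], [0, 0.01, -0.06, 0], [0, 0.01, -0.06, 0], [0, 0.01, -0.06, 0]])

```text
time: 59.87
ee_pos: [0.5018, 0.0627, 0.0919]
orientation: [0.707, 0.707, 0.002, 0.004]
contact_force: [-1.3, -9.6, 22.2]
finger_gap: 0.0122
```

servo_tool(plan=[[0, 0, 0.1, 0], [0, 0, 0.25, 0], [0, 0, 0.4, 0], [0, 0, 0.55, 0], [0, 0, 0.7, 0], [0, 0, 0.8, 0], [0, 0, 0.9, 0], [0, 0, 0.95, 0], [0.05, 0, 0.95, 0], [0.1, 0, 0.95, 0]])

```text
time: 60.7
ee_pos: [0.5181, 0.0647, 0.2786]
orientation: [0.708, 0.707, 0.0, 0.0]
contact_force: [0.7, -0.9, -1.4]
finger_gap: 0.0124
```

servo_tool(plan=[[0.1, 0.15, 0, -0.05], [0.2, 0.3, 0, -0.1], [0.3, 0.45, 0, -0.15], [0.3, 0.6, 0, -0.2], [0.3, 0.75, 0, -0.25], [0.3, 0.9, 0, -0.3], [0.3, 1, 0, -0.333], [0.3, 1, 0, -0.333], [0.3, 1, 0, -0.333], [0.3, 1, 0, -0.333]])

```text
time: 61.53
ee_pos: [0.5774, 0.2643, 0.2769]
orientation: [0.866, 0.5, -0.001, -0.0]
contact_force: [-0.6, -0.2, -0.5]
finger_gap: 0.0124
```

```bash
python3 hold.py;python3 jar.py|grep -E "0.147|0.2"
```

```text
ee [0.5774 0.2643 0.2769] psi 1.048 gap 0.0124 F [-0.6 -0.2 -0.5] q6 0.84
wrist a -0.05 n 41 z-axis 0.0289 b 0.0009
wrist a -0.03 n 53 z-axis 0.0342 b 0.0075
wrist a -0.01 n 33 z-axis 0.0674 b 0.0034
wrist a 0.01 n 13 z-axis 0.0393 b 0.0088
wrist a 0.03 n 98 z-axis -0.0127 b 0.0004
wrist a 0.05 n 140 z-axis -0.0244 b 0.0004
wrist a 0.07 n 101 z-axis -0.0388 b 0.0003
wrist a 0.09 n 82 z-axis -0.0538 b 0.0003
wrist a 0.11 n 53 z-axis -0.0681 b 0.0009
wrist a 0.15 n 26 z-axis -0.1648 b -0.0074
wrist a 0.17 n 11 z-axis -0.1483 b -0.0111
side a -0.05 n 11 z-axis 0.0323 b 0.0017
side a -0.03 n 38 z-axis 0.0354 b 0.0047
side a -0.01 n 16 z-axis 0.004 b -0.009
side a 0.11 n 6 z-axis -0.0729 b -0.002
side a 0.13 n 246 z-axis -0.2306 b -0.0013
side a 0.15 n 144 z-axis -0.1793 b -0.0056
side a 0.17 n 4 z-axis -0.1786 b -0.01
scene a 0.01 n 51 z-axis 0.0072 b 0.0036
scene a 0.03 n 31 z-axis -0.0058 b 0.0015
scene a 0.05 n 22 z-axis -0.0257 b 0.0012
scene a 0.07 n 17 z-axis -0.0403 b 0.0002
scene a 0.09 n 19 z-axis -0.0559 b 0.0023
scene a 0.11 n 18 z-axis -0.0705 b 0.0016
scene a 0.13 n 3 z-axis -0.1745 b 0.0057
scene a 0.15 n 53 z-axis -0.1757 b -0.0058
scene a 0.17 n 25 z-axis -0.1674 b -0.0095
scene 0.147 26 [0.47  0.116] [0.486 0.129] med [0.48  0.122]
scene 0.207 19 [0.458 0.125] [0.472 0.143] med [0.465 0.132]
scene 0.222 7 [0.518 0.159] [0.524 0.166] med [0.521 0.165]
side 0.147 35 [0.468 0.101] [0.505 0.135] med [0.479 0.132]
side 0.207 58 [0.456 0.13 ] [0.471 0.144] med [0.464 0.138]
side 0.222 5 [0.517 0.161] [0.519 0.167] med [0.519 0.164]
```

servo_tool(plan=[[0, 0, -0.2, 0], [0, 0, -0.4, 0], [0, 0, -0.55, 0], [0, 0, -0.68, 0], [0, 0, -0.74, 0], [0, 0, -0.75, 0], [-0.037, -0.063, -0.737, 0], [-0.059, -0.102, -0.688, 0], [-0.083, -0.144, -0.643, 0], [-0.11, -0.19, -0.6, 0]])

```text
time: 62.62
ee_pos: [0.5595, 0.2297, 0.1635]
orientation: [0.866, 0.499, 0.006, -0.001]
contact_force: [4.2, 5.3, 0.9]
finger_gap: 0.0123
```

servo_tool(plan=[[-0.028, -0.049, 0.036, 0], [-0.058, -0.1, 0.066, 0], [-0.088, -0.152, 0.092, 0], [-0.12, -0.207, 0.111, 0], [-0.152, -0.263, 0.126, 0], [-0.185, -0.32, 0.134, 0], [-0.218, -0.378, 0.137, 0], [-0.233, -0.403, 0.137, 0], [-0.233, -0.403, 0.137, 0], [-0.233, -0.403, 0.137, 0]])

```text
time: 63.45
ee_pos: [0.5088, 0.146, 0.1864]
orientation: [0.866, 0.499, 0.0, -0.0]
contact_force: [2.6, 3.1, 1.2]
finger_gap: 0.0124
```

servo_tool(plan=[[0.02, 0.03, 0, 0], [0.02, 0.03, 0.1, 0], [0.02, 0.03, 0.2, 0], [0.02, 0.03, 0.3, 0], [0.02, 0.03, 0.4, 0], [0.02, 0.03, 0.5, 0], [0.02, 0.03, 0.56, 0], [0.02, 0.03, 0.56, 0], [0.02, 0.03, 0.56, 0], [0.02, 0.03, 0.56, 0]])

```text
time: 64.28
ee_pos: [0.5116, 0.1523, 0.2964]
orientation: [0.866, 0.5, -0.002, -0.001]
contact_force: [-0.7, -0.2, -0.2]
finger_gap: 0.0122
```

```bash
python3 vert.py|grep -v wrist;python3 jar.py|grep -E "0.147|0.2"
```

```text
ee [0.5116 0.1523 0.2964] psi 1.047 gap 0.0122 F [-0.7 -0.2 -0.2]
side z -0.15 5 xy off [-0.0347 -0.0257] sd [0.002 0.002]
side z -0.13 13 xy off [-0.0362 -0.0176] sd [0.02  0.013]
side z -0.11 11 xy off [0.0035 0.006 ] sd [0.017 0.008]
side z -0.09 16 xy off [0.0021 0.0072] sd [0.002 0.001]
side z -0.07 20 xy off [0.0041 0.0081] sd [0.002 0.002]
side z -0.05 19 xy off [0.0045 0.0096] sd [0.002 0.001]
scene z -0.15 18 xy off [-0.0347 -0.0223] sd [0.003 0.005]
scene z -0.13 18 xy off [-0.0358 -0.015 ] sd [0.02 0.01]
scene z -0.11 15 xy off [0.0023 0.0008] sd [0.019 0.009]
scene z -0.09 9 xy off [0.0048 0.0024] sd [0.002 0.002]
scene z -0.07 14 xy off [0.005  0.0039] sd [0.002 0.003]
scene z -0.05 9 xy off [0.005  0.0038] sd [0.002 0.003]
scene z -0.03 13 xy off [0.0076 0.0062] sd [0.002 0.002]
scene z -0.01 13 xy off [ 0.0021 -0.004 ] sd [0.01  0.008]
scene z 0.01 38 xy off [ 0.0059 -0.0084] sd [0.012 0.008]
scene z 0.03 16 xy off [-0.0125 -0.0073] sd [0.013 0.006]
scene z 0.05 32 xy off [-0.0254  0.0011] sd [0.028 0.009]
scene 0.147 31 [0.47  0.106] [0.522 0.133] med [0.481 0.121]
scene 0.207 29 [0.456 0.124] [0.518 0.159] med [0.469 0.137]
scene 0.222 8 [0.514 0.153] [0.517 0.157] med [0.516 0.155]
side 0.147 32 [0.468 0.098] [0.503 0.135] med [0.479 0.132]
side 0.207 78 [0.456 0.13 ] [0.517 0.16 ] med [0.466 0.14 ]
side 0.222 19 [0.512 0.156] [0.517 0.16 ] med [0.514 0.159]
```

servo_tool(plan=[[0, 0, 0, 0.078], [0, 0, 0, 0.156], [0, 0, 0, 0.234], [0, 0, 0, 0.312], [0, 0, 0, 0.39], [0, 0, 0, 0.468], [0, 0, 0, 0.546], [0, 0, 0, 0.624], [0, 0, 0, 0.702], [0, 0, 0, 0.78]])

```text
time: 65.37
ee_pos: [0.5126, 0.1522, 0.2979]
orientation: [0.418, 0.908, -0.0, -0.0]
contact_force: [0.3, 0.2, 0.0]
finger_gap: 0.0122
```

servo_tool(plan=[[0, -0.05, 0, 0.07], [-0.01, -0.1, 0, 0.14], [-0.02, -0.17, 0, 0.14], [-0.03, -0.233, 0, 0.14], [-0.03, -0.233, 0, 0.14], [-0.03, -0.233, 0, 0.14], [-0.03, -0.233, 0, 0.14], [-0.03, -0.233, 0, 0.14], [-0.03, -0.233, -0.02, 0.14], [-0.03, -0.233, -0.04, 0.14]])

```text
time: 66.2
ee_pos: [0.5071, 0.1062, 0.2901]
orientation: [0.319, 0.948, 0.0, 0.0]
contact_force: [-1.1, -0.2, -0.4]
finger_gap: 0.0126
```

```bash
python3 vert.py|grep -v wrist|grep "z -"
```

```text
side z -0.13 18 xy off [-0.007   0.0042] sd [0.014 0.01 ]
side z -0.11 19 xy off [-0.0048  0.0048] sd [0.01  0.007]
scene z -0.15 37 xy off [-0.0304  0.0168] sd [0.005 0.005]
scene z -0.13 33 xy off [-0.0327  0.0195] sd [0.013 0.009]
scene z -0.11 14 xy off [-0.0051  0.002 ] sd [0.016 0.012]
scene z -0.09 12 xy off [-0.004   0.0019] sd [0.001 0.003]
scene z -0.07 12 xy off [-0.0053  0.0027] sd [0.003 0.002]
scene z -0.05 17 xy off [-0.0069  0.0027] sd [0.002 0.003]
scene z -0.03 7 xy off [-0.008   0.0038] sd [0.002 0.002]
scene z -0.01 15 xy off [0.0046 0.0021] sd [0.006 0.008]
```

servo_tool(plan=[[0, 0, -0.07, 0], [0, 0, -0.14, 0], [0, 0, -0.22, 0], [0, 0, -0.3, 0], [0, 0, -0.38, 0], [0, 0, -0.46, 0], [0, 0, -0.54, 0], [0, 0, -0.6, 0], [0, 0, -0.64, 0], [0, 0, -0.64, 0]])

```text
time: 67.18
ee_pos: [0.5057, 0.1057, 0.1607]
orientation: [0.319, 0.948, -0.001, -0.001]
contact_force: [-1.1, 0.2, -0.6]
finger_gap: 0.0123
```

servo_tool(plan=[[0.02, -0.015, 0, 0], [0.04, -0.03, 0, 0], [0.06, -0.045, 0, 0], [0.08, -0.06, 0, 0], [0.1, -0.075, 0, 0], [0.1, -0.075, -0.02, 0], [0.1, -0.075, -0.04, 0], [0.1, -0.075, -0.05, 0], [0.1, -0.075, -0.05, 0], [0.1, -0.075, -0.05, 0]])

```text
time: 68.02
ee_pos: [0.525, 0.0922, 0.1522]
orientation: [0.32, 0.948, 0.001, -0.002]
contact_force: [-5.6, 6.5, -1.5]
finger_gap: 0.012
```

servo_tool(plan=[[0, 0, 0, 0], [0, 0, 0, 0], [0, 0, 0, 0], [0, 0, 0, 0], [0, 0, 0, 0], [0, 0, 0.1, 0], [0, 0, 0.2, 0], [0, 0, 0.3, 0], [0, 0, 0.4, 0], [0, 0, 0.5, 0]], gripper=0.5)

```text
time: 68.85
ee_pos: [0.527, 0.0906, 0.2534]
orientation: [0.319, 0.948, -0.0, 0.0]
contact_force: [-0.3, -0.0, -0.4]
finger_gap: 0.0429
```

servo_tool(plan=[[0, -0.2, 0, 0.06], [0, -0.4, 0, 0.12], [-0.02, -0.6, 0, 0.18], [-0.04, -0.8, 0, 0.24], [-0.06, -1, 0, 0.3], [-0.08, -1, 0, 0.3], [-0.1, -1, 0, 0.3], [-0.1, -1, 0, 0.3], [-0.1, -1, -0.1, 0.3], [-0.1, -1, -0.2, 0.3]])

```text
time: 69.68
ee_pos: [0.5082, -0.1081, 0.2131]
orientation: [0.089, 0.996, -0.0, 0.002]
contact_force: [-0.2, -0.4, -0.2]
finger_gap: 0.043
```

```bash
python3 jar.py chk7.png; python3 - <<'E'
from h import *
from pr import find
st(); find('scene',(150,225,330,380))
E
```

```text
scene 0.147 35 [0.472 0.093] [0.517 0.13 ] med [0.483 0.119]
scene 0.162 49 [0.466 0.091] [0.52  0.138] med [0.482 0.119]
scene 0.177 46 [0.464 0.092] [0.521 0.139] med [0.476 0.124]
scene 0.192 50 [0.458 0.092] [0.522 0.141] med [0.472 0.125]
scene 0.207 52 [0.456 0.092] [0.522 0.14 ] med [0.509 0.104]
side 0.147 76 [0.468 0.103] [0.518 0.135] med [0.501 0.113]
side 0.162 89 [0.465 0.102] [0.519 0.138] med [0.503 0.111]
side 0.177 90 [0.462 0.101] [0.519 0.14 ] med [0.504 0.111]
side 0.192 89 [0.456 0.101] [0.519 0.144] med [0.504 0.111]
side 0.207 134 [0.456 0.094] [0.519 0.144] med [0.505 0.11 ]
time 69.8833
joint_positions [-3.4320e-01  2.4410e-01  1.6869e+00  2.0000e-04  1.2117e+00 -1.7370e+00]
ee_pos [ 0.5068 -0.1078  0.2124]
orientation [ 8.840e-02  9.961e-01  2.000e-04 -5.000e-04]
contact_force [ 0.5914 -0.8839 -0.3048]
finger_gap 0.0425
scene hend [ 0.439 -0.342] tip [ 0.634 -0.383] ang -0.186 len 0.2
```

View pics/chk7.png

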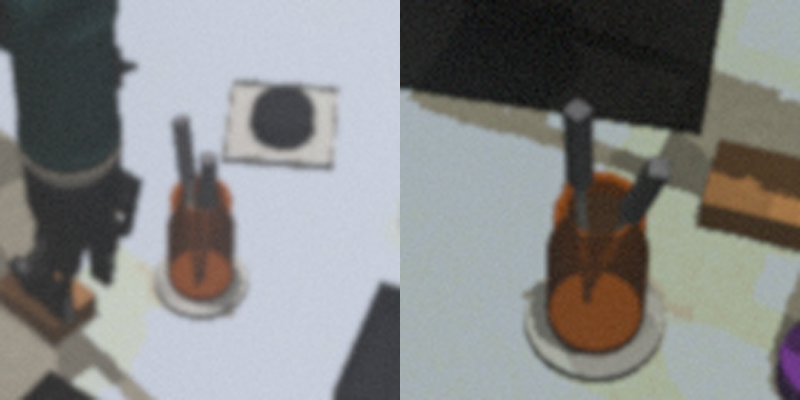

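Two stand in the jar; the third still lies on the mat. Approach it with the tool flipped (camera on the tip side).

servo_tool(plan=[[0, -0.1, 0, -0.078], [0, -0.2, 0, -0.156], [0, -0.3, 0, -0.234], [0, -0.4, 0, -0.312], [0, -0.5, 0, -0.39], [0, -0.6, 0, -0.468], [0, -0.7, 0, -0.546], [0, -0.8, 0, -0.624], [0, -0.9, 0, -0.702], [0, -0.9, 0, -0.78]])

```text
time: 70.77
ee_pos: [0.5083, -0.2932, 0.214]
orientation: [0.648, 0.761, -0.001, 0.002]
contact_force: [0.3, 0.4, -0.9]
finger_gap: 0.0426
```

servo_tool(plan=[[-0.02, -0.1, 0, -0.078], [-0.04, -0.2, 0, -0.156], [-0.06, -0.3, 0, -0.234], [-0.08, -0.35, 0, -0.312], [-0.1, -0.35, 0, -0.39], [-0.1, -0.35, 0, -0.468], [-0.1, -0.35, 0, -0.546], [-0.1, -0.35, 0, -0.624], [-0.1, -0.35, 0, -0.702], [-0.1, -0.35, 0, -0.78]])

```text
time: 71.6
ee_pos: [0.4879, -0.3594, 0.2139]
orientation: [0.968, 0.251, 0.001, 0.001]
contact_force: [0.9, -0.1, -0.2]
finger_gap: 0.0426
```

servo_tool(plan=[[0, 0, -0.05, -0.078], [0, 0, -0.1, -0.156], [0, 0, -0.2, -0.234], [0, 0, -0.3, -0.312], [0, 0, -0.4, -0.39], [0, 0, -0.4, -0.43], [0, 0, -0.4, -0.43], [0, 0, -0.4, -0.43], [0, 0, -0.4, -0.43], [0, 0, -0.4, -0.43]])

```text
time: 72.43
ee_pos: [0.4878, -0.3598, 0.1336]
orientation: [0.997, -0.08, 0.001, 0.001]
contact_force: [-0.4, 0.8, 0.7]
finger_gap: 0.0424
```

```bash
python3 wp.py; python3 - <<'E'
from pr import *
find('scene',(150,225,330,380)); find('side',(200,120,350,240))
E
```

```text
blob 2004 ends [ 0.6324 -0.3816] [ 0.4649 -0.3521] ang 2.967 len 0.17 w(mm) [5, 5, 5, 5, 5, 5, 6, 6, 6, 6, 5, 8, 12, 12, 12, 13, 12, 0] uv 273.0 124.0
ee [ 0.4876 -0.3597  0.1334] psi -0.1614 q6 0.983 gap 0.04257071420896769
scene hend [ 0.379 -0.186] tip [ 0.416 -0.1  ] ang 1.174 len 0.094
scene hend [ 0.333 -0.25 ] tip [ 0.363 -0.196] ang 1.041 len 0.061
scene hend [ 0.634 -0.383] tip [ 0.476 -0.349] ang 2.952 len 0.162
side hend [ 0.63  -0.381] tip [ 0.514 -0.365] ang 3.016 len 0.117
side hend [ 0.505 -0.063] tip [ 0.636 -0.077] ang -0.116 len 0.132
side hend [ 0.501 -0.051] tip [ 0.462 -0.05 ] ang -3.121 len 0.039
```

servo_tool(plan=[[-0.007, 0.005, -0.1, 0], [-0.007, 0.005, -0.2, 0], [-0.007, 0.005, -0.3, 0], [-0.007, 0.005, -0.4, 0], [-0.007, 0.005, -0.5, 0], [-0.007, 0.005, -0.6, 0], [-0.007, 0.005, -0.66, 0], [-0.007, 0.005, -0.7, 0], [-0.007, 0.005, -0.73, 0], [-0.007, 0.005, -0.73, 0]])

```text
time: 73.42
ee_pos: [0.4852, -0.358, -0.0144]
orientation: [0.997, -0.081, -0.0, -0.0]
contact_force: [-0.9, -1.5, -0.2]
finger_gap: 0.0427
```

servo_tool(plan=[[0, 0, 0, 0], [0, 0, 0, 0], [0, 0, 0, 0], [0, 0, 0, 0], [0, 0, 0, 0], [0, 0, 0, 0], [0, 0, 0, 0], [0, 0, 0, 0], [0, 0, 0, 0], [0, 0, 0, 0]], gripper=0)

```text
time: 74.25
ee_pos: [0.4862, -0.3589, -0.0125]
orientation: [0.997, -0.081, 0.001, 0.001]
contact_force: [-0.2, -0.1, 6.2]
finger_gap: 0.0123
```

servo_tool(plan=[[0, 0, 0.05, 0], [0, 0, 0.1, 0], [0, 0, 0.2, 0], [0, 0, 0.3, 0], [0, 0, 0.4, 0], [0, 0, 0.5, 0], [0, 0, 0.65, 0], [0, 0, 0.8, 0], [0, 0, 0.95, 0], [0, 0, 1, 0]])

```text
time: 75.08
ee_pos: [0.4874, -0.3599, 0.192]
orientation: [0.997, -0.081, 0.003, 0.002]
contact_force: [0.7, -0.2, -0.2]
finger_gap: 0.0124
```

```bash
sed -i 's/^def held():/def held(sg=-1):/; s/d=-np.array/d=sg*np.array/; s/^held()/import sys; held(int(sys.argv[1]) if len(sys.argv)>1 else -1)/' hold.py; python3 hold.py 1; python3 jar.py|grep side
```

```text
ee [ 0.4874 -0.3599  0.192 ] psi -0.162 gap 0.0124 F [ 0.7 -0.2 -0.2] q6 0.98
wrist a -0.05 n 64 z-axis 0.0061 b -0.0053
wrist a -0.03 n 128 z-axis 0.0058 b 0.0038
wrist a -0.01 n 91 z-axis 0.0382 b 0.0053
wrist a 0.01 n 1137 z-axis 0.0069 b -0.0005
wrist a 0.03 n 1031 z-axis 0.0039 b -0.0007
wrist a 0.05 n 697 z-axis 0.0016 b -0.0007
wrist a 0.07 n 807 z-axis 0.001 b -0.0004
wrist a 0.09 n 908 z-axis 0.0003 b -0.0004
wrist a 0.11 n 470 z-axis -0.0001 b -0.0
side a -0.05 n 8 z-axis 0.0037 b -0.0009
side a -0.03 n 17 z-axis 0.0067 b -0.0036
side a -0.01 n 17 z-axis 0.0074 b -0.001
side a 0.01 n 12 z-axis 0.0069 b 0.0061
side a 0.03 n 29 z-axis 0.0029 b 0.0026
side a 0.05 n 20 z-axis 0.0008 b 0.0001
side a 0.07 n 20 z-axis 0.0012 b 0.0014
side a 0.09 n 22 z-axis 0.001 b 0.0016
side a 0.11 n 19 z-axis -0.0003 b 0.0012
side a 0.13 n 21 z-axis -0.0006 b 0.0015
side a 0.15 n 8 z-axis -0.0014 b 0.0027
scene a -0.03 n 3 z-axis -0.0002 b -0.0076
scene a 0.01 n 7 z-axis 0.0048 b 0.0013
scene a 0.03 n 35 z-axis 0.0021 b -0.001
scene a 0.05 n 20 z-axis -0.0007 b -0.001
scene a 0.07 n 23 z-axis -0.0007 b -0.0009
scene a 0.09 n 20 z-axis -0.0026 b -0.0003
scene a 0.11 n 23 z-axis -0.0028 b -0.001
scene a 0.13 n 24 z-axis -0.0037 b 0.0001
scene a 0.15 n 11 z-axis -0.0049 b -0.0
side 0.147 72 [0.468 0.103] [0.518 0.136] med [0.501 0.113]
side 0.162 93 [0.465 0.101] [0.518 0.138] med [0.501 0.111]
side 0.177 89 [0.462 0.103] [0.519 0.14 ] med [0.504 0.11 ]
side 0.192 90 [0.458 0.102] [0.519 0.144] med [0.489 0.121]
side 0.207 133 [0.456 0.093] [0.519 0.144] med [0.506 0.109]
```

servo_tool(plan=[[0, 0.1, 0.15, 0], [0, 0.25, 0.3, 0], [0.03, 0.4, 0.35, 0.03], [0.06, 0.55, 0.35, 0.06], [0.09, 0.7, 0.35, 0.1], [0.12, 0.85, 0.35, 0.15], [0.15, 1, 0.35, 0.2], [0.15, 1, 0.35, 0.25], [0.15, 1, 0.35, 0.3], [0.15, 1, 0.35, 0.35]])

```text
time: 76.17
ee_pos: [0.5144, -0.1568, 0.254]
orientation: [0.981, 0.195, -0.002, -0.001]
contact_force: [0.3, 0.5, -0.4]
finger_gap: 0.0125
```

servo_tool(plan=[[0.04, 0.15, 0, 0.05], [0.04, 0.3, 0, 0.1], [0.04, 0.45, 0, 0.15], [0.04, 0.6, 0, 0.2], [0.04, 0.75, 0, 0.25], [0.04, 0.9, 0, 0.3], [0.04, 1, 0, 0.35], [0.04, 1, 0, 0.39], [0.04, 1, 0, 0.42], [0.04, 1, 0, 0.42]])

```text
time: 77.0
ee_pos: [0.5221, 0.0424, 0.2541]
orientation: [0.865, 0.501, -0.002, -0.001]
contact_force: [0.2, -0.5, -0.2]
finger_gap: 0.0125
```

servo_tool(plan=[[0, 0.15, 0, 0], [0, 0.3, 0, 0], [0, 0.45, 0, 0], [0, 0.6, 0, 0], [0, 0.632, 0, 0], [0, 0.632, 0, 0], [0, 0.632, 0, 0], [0, 0.632, 0, 0], [0, 0.632, 0, 0], [0, 0.632, 0, 0]])

```text
time: 77.83
ee_pos: [0.5235, 0.167, 0.2562]
orientation: [0.867, 0.499, -0.0, 0.0]
contact_force: [-0.7, -1.1, -1.1]
finger_gap: 0.0119
```

```bash
python3 hold.py 1|grep -E "ee|scene|wrist"; python3 jar.py chk8.png
```

```text
ee [0.5235 0.167  0.2562] psi 1.045 gap 0.0119 F [-0.7 -1.1 -1.1] q6 0.71
wrist a -0.05 n 290 z-axis 0.0067 b -0.0009
wrist a -0.03 n 797 z-axis 0.0065 b 0.0004
wrist a -0.01 n 56 z-axis 0.0386 b 0.0066
wrist a 0.01 n 45 z-axis 0.0678 b -0.0001
wrist a 0.03 n 662 z-axis 0.003 b -0.0005
wrist a 0.05 n 732 z-axis 0.0011 b -0.0005
wrist a 0.07 n 807 z-axis 0.0004 b -0.0001
wrist a 0.09 n 930 z-axis -0.0003 b -0.0001
wrist a 0.11 n 422 z-axis -0.0008 b 0.0002
scene a -0.05 n 25 z-axis 0.0008 b -0.0005
scene a -0.03 n 76 z-axis -0.0018 b -0.0038
scene a -0.01 n 52 z-axis 0.0079 b -0.0031
scene a 0.01 n 6 z-axis 0.0016 b -0.0078
scene a 0.03 n 8 z-axis 0.0019 b -0.0039
scene a 0.05 n 14 z-axis 0.0006 b -0.0025
scene a 0.07 n 13 z-axis -0.0017 b 0.0001
scene a 0.09 n 12 z-axis 0.0001 b -0.001
scene a 0.11 n 12 z-axis -0.0022 b -0.0005
scene a 0.13 n 15 z-axis -0.0008 b -0.001
scene a 0.15 n 6 z-axis -0.0013 b -0.0001
scene 0.147 39 [0.471 0.082] [0.518 0.132] med [0.483 0.12 ]
scene 0.162 51 [0.464 0.093] [0.52  0.139] med [0.48  0.121]
scene 0.177 46 [0.462 0.09 ] [0.52  0.138] med [0.478 0.122]
scene 0.192 52 [0.459 0.089] [0.521 0.143] med [0.473 0.126]
scene 0.207 48 [0.456 0.089] [0.521 0.141] med [0.509 0.104]
side 0.147 75 [0.468 0.103] [0.518 0.142] med [0.501 0.113]
side 0.162 87 [0.465 0.102] [0.519 0.138] med [0.501 0.111]
side 0.177 87 [0.462 0.101] [0.519 0.141] med [0.502 0.11 ]
side 0.192 61 [0.456 0.103] [0.515 0.144] med [0.472 0.138]
side 0.207 60 [0.456 0.132] [0.471 0.144] med [0.464 0.137]
```

View pics/chk8.png

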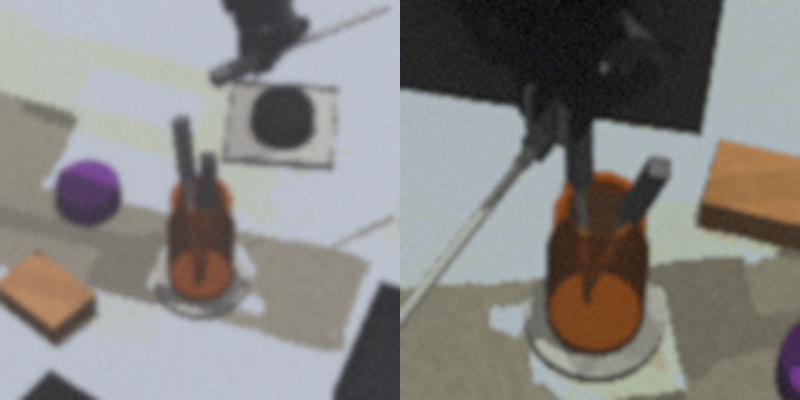

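servo_tool(plan=[[0, 0, -0.08, 0], [0, 0, -0.16, 0], [0, 0, -0.24, 0], [0, 0, -0.32, 0], [0, 0, -0.4, 0], [0, 0, -0.48, 0], [0, 0, -0.54, 0], [0, 0, -0.6, 0], [0, 0, -0.64, 0], [0, 0, -0.64, 0]])

```text
time: 79.02
ee_pos: [0.5222, 0.1679, 0.1267]
orientation: [0.866, 0.5, -0.001, -0.001]
contact_force: [-0.4, -0.5, -0.9]
finger_gap: 0.0123
```

servo_tool(plan=[[0, 0, -0.015, 0], [0, 0, -0.03, 0], [0, 0, -0.045, 0], [0, 0, -0.06, 0], [0, 0, -0.075, 0], [0, 0, -0.09, 0], [0, 0, -0.105, 0], [0, 0, -0.12, 0], [0, 0, -0.135, 0], [0, 0, -0.14, 0]])

```text
time: 79.85
ee_pos: [0.5278, 0.1698, 0.1031]
orientation: [0.866, 0.5, 0.004, 0.001]
contact_force: [2.5, 4.1, 15.5]
finger_gap: 0.0124
```

```bash
python3 hold.py 1; python3 jar.py
```

```text
ee [0.5278 0.1698 0.1031] psi 1.047 gap 0.0124 F [ 2.5  4.1 15.5] q6 0.71
wrist a -0.05 n 53 z-axis 0.009 b -0.0093
wrist a -0.03 n 202 z-axis 0.0213 b 0.0026
wrist a 0.01 n 13 z-axis 0.0026 b 0.006
wrist a 0.03 n 621 z-axis -0.005 b -0.0012
wrist a 0.05 n 595 z-axis -0.0135 b -0.0008
wrist a 0.07 n 609 z-axis -0.0212 b -0.0009
wrist a 0.09 n 595 z-axis -0.0289 b -0.0009
wrist a 0.11 n 544 z-axis -0.0365 b -0.0009
side a -0.03 n 136 z-axis -0.0705 b 0.0054
side a 0.01 n 31 z-axis 0.0041 b -0.0044
side a 0.03 n 50 z-axis -0.0033 b 0.0009
side a 0.05 n 38 z-axis -0.0129 b 0.0003
side a 0.07 n 39 z-axis -0.021 b 0.0008
side a 0.09 n 40 z-axis -0.0284 b 0.0003
side a 0.11 n 39 z-axis -0.0364 b 0.0005
side a 0.13 n 30 z-axis -0.0433 b 0.0003
scene a -0.05 n 19 z-axis 0.0146 b -0.0056
scene a -0.03 n 48 z-axis 0.0153 b -0.005
scene a -0.01 n 17 z-axis 0.016 b -0.0033
scene a 0.03 n 8 z-axis -0.006 b -0.003
scene a 0.05 n 12 z-axis -0.0153 b -0.0021
scene a 0.07 n 10 z-axis -0.0206 b -0.0029
scene a 0.09 n 11 z-axis -0.0313 b -0.0012
scene a 0.11 n 9 z-axis -0.0398 b 0.0013
scene a 0.13 n 8 z-axis -0.043 b -0.0017
scene 0.147 119 [0.469 0.086] [0.548 0.169] med [0.514 0.135]
scene 0.162 81 [0.466 0.093] [0.563 0.179] med [0.512 0.13 ]
scene 0.177 112 [0.461 0.091] [0.569 0.183] med [0.513 0.14 ]
scene 0.192 121 [0.459 0.092] [0.58  0.188] med [0.514 0.144]
scene 0.207 128 [0.458 0.091] [0.583 0.193] med [0.516 0.137]
scene 0.222 99 [0.471 0.131] [0.58  0.191] med [0.552 0.146]
side 0.147 119 [0.468 0.12 ] [0.547 0.186] med [0.522 0.172]
side 0.162 138 [0.465 0.122] [0.566 0.198] med [0.524 0.168]
side 0.177 259 [0.462 0.126] [0.575 0.202] med [0.509 0.173]
side 0.192 250 [0.456 0.13 ] [0.578 0.205] med [0.525 0.174]
side 0.207 284 [0.457 0.127] [0.58  0.206] med [0.516 0.177]
side 0.222 308 [0.468 0.13 ] [0.582 0.206] med [0.509 0.191]
```

servo_tool(plan=[[0, 0, -0.01, 0], [0, 0, -0.02, 0], [0, 0, -0.03, 0], [0, 0, -0.04, 0], [-0.005, -0.009, -0.05, 0], [-0.005, -0.009, -0.06, 0], [-0.005, -0.009, -0.065, 0], [-0.005, -0.009, -0.065, 0], [-0.005, -0.009, -0.065, 0], [-0.005, -0.009, -0.065, 0]])

```text
time: 80.93
ee_pos: [0.5275, 0.1684, 0.0907]
orientation: [0.866, 0.5, 0.005, 0.001]
contact_force: [2.4, 6.5, 16.4]
finger_gap: 0.0122
```

servo_tool(plan=[[0, 0, 0.1, 0], [0, 0, 0.2, 0], [0, 0, 0.3, 0], [0, 0, 0.4, 0], [0, 0, 0.5, 0], [0, 0, 0.6, 0], [0, 0, 0.7, 0], [0, 0, 0.8, 0], [0, 0, 0.9, 0], [0, 0, 1, 0]])

```text
time: 81.77
ee_pos: [0.5224, 0.1664, 0.2886]
orientation: [0.866, 0.5, 0.0, 0.0]
contact_force: [0.3, 0.6, -1.1]
finger_gap: 0.0123
```

servo_tool(plan=[[0, 0, 0.15, 0], [0, 0, 0.2, 0], [-0.05, -0.1, 0.2, 0], [-0.13, -0.25, 0.2, 0], [-0.2, -0.4, 0.2, 0], [-0.28, -0.55, 0.2, 0], [-0.36, -0.7, 0.2, 0], [-0.44, -0.85, 0.2, 0], [-0.52, -1, 0.2, 0], [-0.55, -1, 0.2, 0]])

```text
time: 82.6
ee_pos: [0.4105, -0.0377, 0.327]
orientation: [0.867, 0.498, -0.001, 0.001]
contact_force: [-0.6, 0.3, 0.1]
finger_gap: 0.0124
```

```bash
python3 hold.py 1; python3 jar.py
```

```text
ee [ 0.4105 -0.0377  0.327 ] psi 1.043 gap 0.0124 F [-0.6  0.3  0.1] q6 0.27
wrist a -0.03 n 615 z-axis 0.0284 b -0.0008
wrist a -0.01 n 739 z-axis 0.0247 b -0.0016
wrist a 0.01 n 574 z-axis 0.0026 b -0.0009
wrist a 0.03 n 785 z-axis -0.0115 b -0.0004
wrist a 0.05 n 567 z-axis -0.0267 b -0.0004
wrist a 0.07 n 497 z-axis -0.0408 b -0.0004
wrist a 0.09 n 426 z-axis -0.0551 b -0.0004
wrist a 0.11 n 324 z-axis -0.0684 b -0.0003
wrist a 0.15 n 652 z-axis -0.2186 b -0.0001
wrist a 0.17 n 87 z-axis -0.256 b 0.0081
side a -0.01 n 12 z-axis 0.0295 b -0.0052
side a 0.01 n 29 z-axis 0.0008 b 0.0071
side a 0.03 n 58 z-axis -0.0089 b 0.0024
side a 0.05 n 39 z-axis -0.0246 b 0.0028
side a 0.07 n 36 z-axis -0.0391 b 0.0029
side a 0.09 n 45 z-axis -0.0535 b 0.0023
side a 0.11 n 41 z-axis -0.0672 b 0.0022
side a 0.15 n 69 z-axis -0.2173 b -0.0011
side a 0.17 n 24 z-axis -0.18 b -0.0086
scene a -0.05 n 9 z-axis 0.0312 b -0.0026
scene a -0.03 n 46 z-axis 0.0329 b -0.0045
scene a -0.01 n 53 z-axis 0.0223 b -0.005
scene a 0.01 n 11 z-axis -0.3143 b 0.0036
scene a 0.03 n 17 z-axis -0.0144 b -0.0005
scene 
[... 151 characters left out ...]
657 b -0.0009
scene a 0.15 n 153 z-axis -0.2566 b -0.0021
scene a 0.17 n 12 z-axis -0.2312 b -0.0112
scene 0.147 37 [0.472 0.094] [0.517 0.132] med [0.483 0.118]
scene 0.162 43 [0.465 0.091] [0.519 0.132] med [0.48 0.12]
scene 0.177 50 [0.46 0.09] [0.52  0.139] med [0.477 0.123]
scene 0.192 51 [0.46 0.09] [0.522 0.145] med [0.472 0.126]
scene 0.207 50 [0.458 0.09 ] [0.521 0.14 ] med [0.51  0.102]
side 0.147 75 [0.468 0.102] [0.518 0.135] med [0.501 0.112]
side 0.162 88 [0.465 0.102] [0.518 0.138] med [0.503 0.112]
side 0.177 89 [0.461 0.101] [0.519 0.141] med [0.503 0.111]
side 0.192 95 [0.458 0.102] [0.519 0.144] med [0.504 0.112]
side 0.207 128 [0.456 0.095] [0.519 0.144] med [0.506 0.109]
```

servo_tool(plan=[[-0.013, 0.007, -0.1, 0], [-0.013, 0.007, -0.25, 0], [-0.013, 0.007, -0.4, 0], [-0.013, 0.007, -0.55, 0], [-0.013, 0.007, -0.7, 0], [-0.013, 0.007, -0.82, 0], [-0.013, 0.007, -0.92, 0], [-0.013, 0.007, -1, 0], [-0.013, 0.007, -1, 0], [-0.013, 0.007, -1, 0]])

```text
time: 83.68
ee_pos: [0.4098, -0.0312, 0.1267]
orientation: [0.866, 0.501, -0.001, -0.001]
contact_force: [-0.1, 0.2, -0.1]
finger_gap: 0.012
```

servo_tool(plan=[[0.03, 0.052, 0, 0], [0.062, 0.108, 0.005, 0], [0.084, 0.146, 0.055, 0], [0.109, 0.188, 0.1, 0], [0.135, 0.233, 0.14, 0], [0.162, 0.281, 0.175, 0], [0.191, 0.331, 0.205, 0], [0.221, 0.383, 0.23, 0], [0.253, 0.437, 0.25, 0], [0.285, 0.493, 0.265, 0]])

```text
time: 84.52
ee_pos: [0.4674, 0.0667, 0.1819]
orientation: [0.866, 0.5, 0.0, 0.001]
contact_force: [-1.3, -3.6, -1.0]
finger_gap: 0.0121
```

servo_tool(plan=[[0.016, 0.028, 0.003, 0], [0.032, 0.056, 0.007, 0], [0.05, 0.085, 0.01, 0], [0.065, 0.113, 0.01, 0], [0.08, 0.139, 0.01, 0], [0.08, 0.139, 0.01, 0], [0.08, 0.139, 0.01, 0], [0.08, 0.139, 0.01, 0], [0.06, 0.104, 0.01, 0], [0.06, 0.104, 0.01, 0]])

```text
time: 85.35
ee_pos: [0.4786, 0.0867, 0.1822]
orientation: [0.866, 0.5, 0.0, -0.0]
contact_force: [-0.3, 0.4, -0.7]
finger_gap: 0.012
```

servo_tool(plan=[[0, 0, 0.1, 0], [0, 0, 0.2, 0], [0, 0, 0.3, 0], [0, 0, 0.4, 0], [0, 0, 0.5, 0], [0, 0, 0.6, 0], [0, 0, 0.7, 0], [0, 0, 0.8, 0], [0, 0, 0.82, 0], [0, 0, 0.82, 0]])

```text
time: 86.18
ee_pos: [0.4801, 0.0872, 0.3477]
orientation: [0.866, 0.5, 0.002, 0.001]
contact_force: [-0.7, -0.1, -1.4]
finger_gap: 0.0122
```

```bash
python3 vert.py; python3 jar.py|grep side
```

```text
ee [0.4801 0.0872 0.3477] psi 1.047 gap 0.0122 F [-0.7 -0.1 -1.4]
wrist z -0.15 67 xy off [0.0318 0.0144] sd [0.003 0.003]
wrist z -0.13 8 xy off [-0.0004 -0.0042] sd [0.001 0.001]
wrist z -0.11 19 xy off [-0.0003 -0.0065] sd [0.003 0.001]
wrist z -0.09 29 xy off [-0.0011 -0.0075] sd [0.002 0.001]
wrist z -0.07 26 xy off [-0.0014 -0.0091] sd [0.002 0.001]
wrist z -0.05 31 xy off [-0.006  -0.0089] sd [0.002 0.001]
wrist z -0.03 54 xy off [-0.0032 -0.0113] sd [0.002 0.001]
wrist z -0.01 107 xy off [-0.0021 -0.0011] sd [0.005 0.008]
wrist z 0.01 33 xy off [-0.0114  0.0145] sd [0.005 0.006]
wrist z 0.03 174 xy off [-0.0029  0.0033] sd [0.011 0.014]
wrist z 0.05 117 xy off [-0.0256  0.0146] sd [0.013 0.016]
wrist z 0.07 20 xy off [-0.0279  0.0231] sd [0.001 0.   ]
side z 0.05 12 xy off [ 0.0297 -0.0142] sd [0.021 0.009]
scene z -0.15 8 xy off [0.0347 0.0111] sd [0.003 0.003]
scene z -0.13 7 xy off [-0.0036 -0.0067] sd [0.001 0.002]
scene z -0.11 11 xy off [-0.0056 -0.01  ] sd [0.002 0.002]
scene z -0.09 9 xy off [-0.0041 -0.0098] sd [0.002 0.002]
scene z -0.07 12 xy off [-0.0049 -0.0115] sd [0.002 0.002]
scene z -0.05 13 xy off [-0.0059 -0.0122] sd [0.002 0.002]
scene z -0.03 11 xy off [-0.0058 -0.0136] sd [0.001 0.002]
scene z -0.01 29 xy off [-0.0033 -0.0148] sd [0.008 0.005]
scene z 0.01 56 xy off [-0.0016 -0.017 ] sd [0.01  0.006]
scene z 0.03 48 xy off [-0.0054 -0.0201] sd [0.01  0.006]
scene z 0.05 59 xy off [-0.0077 -0.0192] sd [0.023 0.011]
scene z 0.07 20 xy off [-0.0111 -0.022 ] sd [0.01  0.007]
side 0.147 77 [0.468 0.103] [0.518 0.135] med [0.501 0.112]
side 0.162 87 [0.465 0.101] [0.518 0.138] med [0.503 0.111]
side 0.177 86 [0.461 0.101] [0.519 0.141] med [0.504 0.111]
side 0.192 92 [0.458 0.103] [0.519 0.144] med [0.504 0.111]
side 0.207 132 [0.456 0.093] [0.519 0.145] med [0.505 0.11 ]
```

servo_tool(plan=[[0, 0, 0.05, 0], [0.02, 0.04, 0.06, 0], [0.05, 0.09, 0.06, 0], [0.08, 0.15, 0.06, 0], [0.11, 0.2, 0.06, 0], [0.12, 0.22, 0.06, 0], [0.12, 0.22, 0.06, 0], [0.12, 0.22, 0.06, 0], [0.12, 0.22, 0.06, 0], [0.12, 0.22, 0.06, 0]])

```text
time: 87.27
ee_pos: [0.5026, 0.1309, 0.3582]
orientation: [0.866, 0.5, -0.0, -0.0]
contact_force: [-0.2, -0.2, -0.0]
finger_gap: 0.0121
```

```bash
python3 vert.py|grep "z -"; python3 - <<'E'
from h import *
e=ctrl.sense()['ee_pos']; st()
c=cam('wrist'); print(proj(c,[.4959,.117,.135]),proj(c,[e[0],e[1],e[2]+.023-.15])); cv2.imwrite('pics/w9.png',c['frame'][:,:,::-1])
E
```

```text
wrist z -0.13 4 xy off [-0.0019 -0.0045] sd [0.001 0.001]
wrist z -0.11 16 xy off [-0.0006 -0.0067] sd [0.003 0.001]
wrist z -0.09 31 xy off [-0.0013 -0.0079] sd [0.002 0.001]
wrist z -0.07 28 xy off [-0.0018 -0.0087] sd [0.002 0.001]
wrist z -0.05 27 xy off [-0.0026 -0.0103] sd [0.002 0.001]
wrist z -0.03 45 xy off [-0.0031 -0.0113] sd [0.002 0.001]
wrist z -0.01 102 xy off [-0.0016 -0.0012] sd [0.008 0.008]
scene z -0.11 11 xy off [-0.0023 -0.0098] sd [0.002 0.002]
scene z -0.09 13 xy off [-0.0026 -0.01  ] sd [0.002 0.003]
scene z -0.07 11 xy off [-0.0036 -0.0106] sd [0.001 0.002]
scene z -0.05 12 xy off [-0.0031 -0.0115] sd [0.001 0.002]
scene z -0.03 14 xy off [-0.0051 -0.0132] sd [0.002 0.003]
scene z -0.01 22 xy off [-0.0031 -0.0144] sd [0.007 0.004]
time 87.4167
joint_positions [ 0.1215  0.1387  1.4595 -0.      1.5433  0.6459]
ee_pos [0.5027 0.1308 0.3584]
orientation [0.8662 0.4997 0.     0.    ]
contact_force [ 0.5396 -0.7064  0.3305]
finger_gap 0.0117
[278.93105754 184.54247208] [277.84920077 192.30590815]
```

View pics/w9.png

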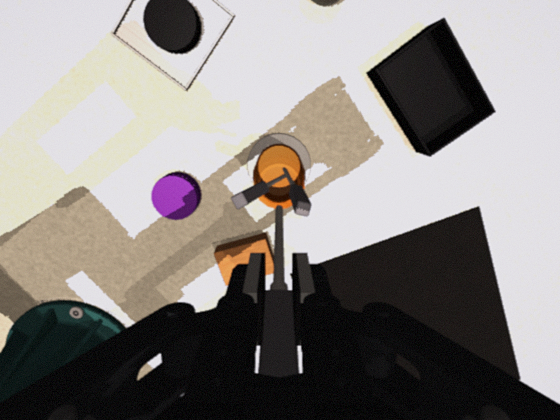

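servo_tool(plan=[[0, 0, -0.08, 0], [0, 0, -0.16, 0], [0, 0, -0.24, 0], [0, 0, -0.32, 0], [0, 0, -0.4, 0], [0, 0, -0.48, 0], [0, 0, -0.56, 0], [0, 0, -0.62, 0], [0, 0, -0.66, 0], [0, 0, -0.66, 0]])

```text
time: 88.3
ee_pos: [0.5017, 0.1308, 0.2247]
orientation: [0.866, 0.5, -0.001, -0.001]
contact_force: [-0.7, 0.1, -1.0]
finger_gap: 0.0122
```

```bash
python3 jar.py|grep side;  python3 vert.py|grep -E "ee|scene z -"
```

```text
side 0.147 89 [0.468 0.102] [0.518 0.136] med [0.5   0.124]
side 0.162 106 [0.465 0.102] [0.519 0.137] med [0.501 0.123]
side 0.177 108 [0.462 0.1  ] [0.519 0.14 ] med [0.499 0.121]
side 0.192 106 [0.456 0.103] [0.519 0.144] med [0.498 0.123]
side 0.207 121 [0.456 0.099] [0.519 0.145] med [0.495 0.125]
ee [0.5031 0.1311 0.2266] psi 1.047 gap 0.012 F [-0.   0.3 -0.9]
scene z -0.15 111 xy off [ 0.006  -0.0312] sd [0.017 0.014]
scene z -0.13 126 xy off [ 0.0016 -0.0186] sd [0.017 0.017]
scene z -0.11 104 xy off [-0.0087 -0.0275] sd [0.017 0.014]
scene z -0.09 40 xy off [-0.0264 -0.0087] sd [0.007 0.006]
scene z -0.07 48 xy off [-0.0286 -0.0048] sd [0.019 0.013]
scene z -0.05 72 xy off [-0.0295 -0.0064] sd [0.023 0.016]
scene z -0.03 22 xy off [ 0.0065 -0.0258] sd [0.009 0.01 ]
scene z -0.01 14 xy off [-0.0027 -0.0152] sd [0.007 0.003]
```

servo_tool(plan=[[0.01, 0.018, -0.02, 0], [0.02, 0.035, -0.05, 0], [0.03, 0.052, -0.08, 0], [0.04, 0.07, -0.12, 0], [0.05, 0.087, -0.16, 0], [0.06, 0.104, -0.2, 0], [0.06, 0.104, -0.24, 0], [0.06, 0.104, -0.28, 0], [0.06, 0.104, -0.32, 0], [0.06, 0.104, -0.33, 0]])

```text
time: 89.38
ee_pos: [0.5131, 0.1511, 0.1582]
orientation: [0.866, 0.5, -0.002, -0.0]
contact_force: [-3.7, -6.0, 3.3]
finger_gap: 0.0121
```

```bash
python3 jar.py|grep side;  python3 vert.py|grep -E "ee"
```

```text
side 0.147 31 [0.468 0.122] [0.502 0.138] med [0.479 0.133]
side 0.162 33 [0.465 0.129] [0.48  0.138] med [0.474 0.135]
side 0.177 61 [0.462 0.137] [0.532 0.166] med [0.509 0.148]
side 0.192 124 [0.458 0.139] [0.532 0.168] med [0.511 0.155]
side 0.207 100 [0.456 0.133] [0.532 0.168] med [0.516 0.156]
side 0.222 190 [0.484 0.123] [0.553 0.18 ] med [0.518 0.155]
ee [0.513  0.151  0.1583] psi 1.047 gap 0.0118 F [-4.8 -6.2 -3.3]
```

servo_tool(plan=[[0, 0, 0, 0], [0, 0, 0, 0], [0, 0, 0, 0], [0, 0, 0, 0], [0, 0, 0, 0], [0, 0, 0, 0], [0, 0, 0.1, 0], [0, 0, 0.2, 0], [0, 0, 0.3, 0], [0, 0, 0.4, 0]], gripper=0.4)

```text
time: 90.47
ee_pos: [0.5149, 0.1521, 0.2412]
orientation: [0.866, 0.5, 0.0, -0.0]
contact_force: [0.8, -0.6, -0.4]
finger_gap: 0.0344
```

servo_tool(plan=[[0, 0, 0.2, 0], [0, 0, 0.4, 0], [0, 0, 0.5, 0], [0.1, -0.2, 0.5, 0], [0.2, -0.4, 0.5, 0], [0.2, -0.6, 0.5, 0], [0.2, -0.8, 0.5, 0], [0.2, -1, 0.5, 0], [0.2, -1, 0.5, 0], [0.2, -1, 0.5, 0]])

```text
time: 91.3
ee_pos: [0.5549, -0.0502, 0.3402]
orientation: [0.867, 0.498, 0.0, -0.0]
contact_force: [0.0, 0.5, -0.6]
finger_gap: 0.034
```

servo_tool(plan=[[0, -0.2, 0, 0], [0, -0.4, 0, 0], [0, -0.6, 0, 0], [0, -0.8, 0, 0], [0, -1, 0, 0], [0, -1, 0, 0], [0, -1, 0, 0], [0, -1, 0, 0], [0, -1, 0, 0], [0, -1, 0, 0]])

```text
time: 92.13
ee_pos: [0.5552, -0.2461, 0.3405]
orientation: [0.866, 0.501, 0.0, -0.0]
contact_force: [0.2, 0.4, 0.2]
finger_gap: 0.0342
```

```bash
python3 jar.py chk10.png; python3 - <<'E'
from h import *
st()
a=cv2.imread('pics/chk10.png')
c=cam('scene'); f=c['frame'][:,:,::-1]
big=np.vstack([cv2.resize(a,(560,280)),cv2.resize(f[90:390,130:440],(560,320))]); cv2.imwrite('pics/fin.png',big)
from pr import find
find('side',(200,120,350,240))
E
```

```text
scene 0.147 56 [0.47  0.084] [0.525 0.136] med [0.504 0.115]
scene 0.162 59 [0.464 0.092] [0.525 0.136] med [0.502 0.118]
scene 0.177 65 [0.457 0.092] [0.53  0.141] med [0.506 0.11 ]
scene 0.192 67 [0.455 0.09 ] [0.53  0.144] med [0.503 0.11 ]
scene 0.207 71 [0.458 0.09 ] [0.53  0.144] med [0.514 0.107]
side 0.147 99 [0.468 0.102] [0.523 0.136] med [0.506 0.125]
side 0.162 110 [0.465 0.103] [0.525 0.137] med [0.508 0.122]
side 0.177 118 [0.462 0.1  ] [0.528 0.141] med [0.507 0.121]
side 0.192 136 [0.458 0.1  ] [0.53  0.144] med [0.509 0.118]
side 0.207 198 [0.456 0.09 ] [0.53  0.145] med [0.512 0.113]
time 92.3333
joint_positions [-5.3250e-01  2.8680e-01  1.3087e+00  1.0000e-04  1.5460e+00 -9.9000e-03]
ee_pos [ 0.555  -0.2471  0.3405]
orientation [8.658e-01 5.004e-01 1.000e-04 0.000e+00]
contact_force [-0.258   0.2925  0.5694]
finger_gap 0.0341
side hend [ 0.504 -0.066] tip [ 0.641 -0.077] ang -0.129 len 0.138
side hend [ 0.501 -0.048] tip [ 0.455 -0.05 ] ang -3.113 len 0.046
```

View pics/fin.png

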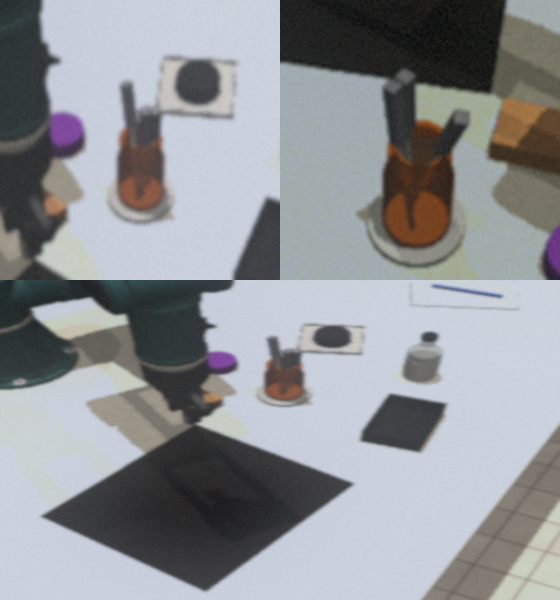

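```bash
python3 -c "
from plant import ctrl
ctrl.job_done(); print(ctrl.sense()['time'])"
```

```text
the job is handed in; nothing more can be done
the job is handed in; nothing more can be done
```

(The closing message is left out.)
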